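# Put the varnish brushes back on their slotted rest by width

### The job

Put the four flat varnish brushes back on their wooden rest to dry, lined up in order of width: each one lies level across both rails with the middle of its metal ferrule down in the slot cut to its width, all four heads sticking out over the rail with the graded slots. Leave the ink bottle and the eraser where they are.

Things in the scene. Friction and masses are not known exactly. Their poses are not given: they have to be found in the camera images.
- brush_12: narrowest of four loose flat brushes (wood handle, metal ferrule, pale hair), lying flat, head to the robot's right, 30 g. Origin: on the underside at the grip, the handle's centre line just behind the ferrule; +x to the hair, z up. Ferrule 12 wide, 12 thick, x = 22..58 mm; hair to x = 82; handle 12 wide, 12 thick, back to x = -65. Next brush at least 60 mm away at the grip
- brush_20: second narrowest of four loose flat brushes (wood handle, metal ferrule, pale hair), lying flat, head to the robot's right, 36 g. Origin: on the underside at the grip, the handle's centre line just behind the ferrule; +x to the hair, z up. Ferrule 20 wide, 12 thick, x = 22..58 mm; hair to x = 86; handle 13 wide, 12 thick, back to x = -68. Next brush at least 60 mm away at the grip
- brush_29: second widest of four loose flat brushes (wood handle, metal ferrule, pale hair), lying flat, head to the robot's right, 43 g. Origin: on the underside at the grip, the handle's centre line just behind the ferrule; +x to the hair, z up. Ferrule 29 wide, 12 thick, x = 22..58 mm; hair to x = 90; handle 15 wide, 12 thick, back to x = -72. Next brush at least 60 mm away at the grip
- brush_39: widest of four loose flat brushes (wood handle, metal ferrule, pale hair), lying flat, head to the robot's right, 51 g. Origin: on the underside at the grip, the handle's centre line just behind the ferrule; +x to the hair, z up. Ferrule 39 wide, 12 thick, x = 22..58 mm; hair to x = 96; handle 17 wide, 12 thick, back to x = -76. Next brush at least 60 mm away at the grip
- brush_rest: fixed wooden rest, 94 x 236 mm, 35 high, on a board. Origin: centre of its underside; y along the two 14 mm thick rails, z up. Slot floors at z = 22 mm. Head rail (x = +40): slots 18, 26, 35, 45 wide (ferrule + 6) at y = -84, -28, 28, 84. Handle rail (x = -40): 24 wide, same y. Between them open above z = 14. Brush home: origin at x = 0, y of its slot, z = 22, its x along the rest's x, level
- ink_bottle: bystander: small dark red ink bottle with a black cap, 35 mm wide, 81 mm high, standing at the front right corner; origin: centre of its underside. Leave alone.
- eraser_1: bystander: worn grey eraser block, 22 x 52 x 13 mm, in front of the paint tub, by the fixed heap of rags and tubes (up to 110 mm high) that lies between brushes and rest; origin: centre of its underside. Leave alone.

How it is judged (in metres and radians):
At the end, for the whole second after the job is handed in: Each brush lies at rest in its own slot: origin within 10 mm of the slot's centre line, 15 mm along it, 18 to 27 mm above the rest's underside, level within 0.1 rad, along the slot within 0.15 rad, head over the graded rail (x of brush_12 in the frame of brush_rest between -0.015 and 0.015 m and y of brush_12 in the frame of brush_rest between -0.094 and -0.074 m and y of brush_rest in the frame of brush_12 above 0 m and z of brush_12 in the frame of brush_rest between 0.018 and 0.027 m and angle between the x axis of each of brush_12, brush_20, brush_29, brush_39 and the x axis of brush_rest, either way round below 0.15 rad and angle between each of brush_12, brush_20, brush_29, brush_39's own z axis and vertical below 0.1 rad and linear speed of each of brush_12, brush_20, brush_29, brush_39 below 0.02 m/s and x of brush_20 in the frame of brush_rest between -0.015 and 0.015 m and y of brush_20 in the frame of brush_rest between -0.038 and -0.018 m and y of brush_rest in the frame of brush_20 above 0 m and z of brush_20 in the frame of brush_rest between 0.018 and 0.027 m and x of brush_29 in the frame of brush_rest between -0.015 and 0.015 m and y of brush_29 in the frame of brush_rest between 0.018 and 0.038 m and y of brush_rest in the frame of brush_29 below 0 m and z of brush_29 in the frame of brush_rest between 0.018 and 0.027 m and x of brush_39 in the frame of brush_rest between -0.015 and 0.015 m and y of brush_39 in the frame of brush_rest between 0.074 and 0.094 m and y of brush_rest in the frame of brush_39 below 0 m and z of brush_39 in the frame of brush_rest between 0.018 and 0.027 m); the robot touches nothing.
It fails at once if ink_bottle is shifted by more than 30 mm (distance of ink_bottle from where it was at the start of the episode above 0.03 m).
It fails at once if eraser_1 is shifted by more than 30 mm (distance of eraser_1 from where it was at the start of the episode above 0.03 m).
It also fails if it takes over 112 s, if anything falls off the work surface, if the arm or the gripper's body presses on something with over 40 N, if the wrist force passes 120 N, or if a joint passes its speed limit or range.

### The arm

A 6-joint arm with a two-finger parallel gripper is mounted at the origin on a cart in front of the work surface, level with it; the furniture and walls round the work are solid. World frame = base frame: x ahead of the robot, y to its left, z up, the work surface at z = 0. Lengths are in mm, angles in rad, forces in N, time in s.
With the tool pointing down it reaches from about 275 to 775 mm from the base axis. Payload 14.6 kg.
Tool frame: the origin (TCP) lies on the centre line of the jaws, within the pads' length; the fingertips stand 8 mm ahead of it and the grasp point (between the pads) lies 11 mm behind it (env.tcp_to_tips is the distance from the TCP to the fingertips, in mm); z points along the fingers, y is the line along which they close (so a half turn about z gives the same grasp; the last joint's range is limited). The gripper opens to 85 mm and grips with 20 to 120 N. Pads are 22 mm wide; open, the fingers measure 114 mm over their backs; the gripper's body (76 mm by 85 mm) begins 54 mm behind the grasp point. The pads swing forward as they close: fully open they stand 13 mm farther back than shut.
Start: joints at [-1.36, 0.263, -0.048, 1.259, 0, 1.415], TCP at [187.785, -490.271, 239.278] pointing down, gripper open.
Joint ranges: [-2.65, 2.65], [-0.89, 1.7], [-1.18, 1.37], [-2.13, 2.11], [-1.35, 1.29], [-3.14, 3.14]. Speed limits (rad/s): [1.89, 1.89, 2.57, 2.79, 3.14, 3.14].

### API

Orientations are given as a 3x3 rotation matrix whose columns are the frame's x, y, z axes.
In Python, from station import env gives the robot as it stands. The module is installed in compiled form; this text tells all that it offers.
- The arm moves only by the tool move_arm, never from a script. Its argument "commands" is a list of rows, each an object with "xyz": the shift along the tool's x, y, z in units of 25 mm (1.0 is 25 mm), a list of three; "turn": the turn about the tool's z in units of 6 degrees (1.0 is 6 degrees). A call has 1 to 20 rows; each row shifts and turns the commanded pose from where the row before left it, along the tool's axes as they then stand; what a row does not reach is not made up. A row lasts 1/8 s, in which the tool goes at most 62.5 mm and 10.7 degrees, less where a joint would pass 70% of its speed; a pose out of reach is approached as far as the arm can. A call is refused whole if a number of a shift passes 1 or a number of a turn 1, either way. A call with a gripper value outside its range is refused whole. "claw" is the opening, from -1 (shut) to 1 (fully open), set as the call begins (left out, the last holds). The fingers move at their own pace and stop on an object; the grip force is fixed at half the most. Time passes only in rows, so rows that do not move let the fingers close. It gives the time, the measured TCP pose, the force, the opening and the grip force at its end, in the units of the state.
- env.read_state(): the state, without advancing time (a new reading comes with each control period).
- env.get_image(name): name is "side" or "top"; returns the picture (480x640x3 uint8, blue, green, red); there is no depth.
- env.get_calibration(name): a dict with "mtx" (3x3 intrinsics, pixels), "D" ([k1, k2, p1, p2, k3] as OpenCV has them; the pictures are not rectified), "extrinsics" (4x4, takes a point from world to camera coordinates). Camera axes: x right, y down, z forward; pixel columns grow to the right and rows downward; lengths in mm; the calibration is good to about 2 mm. A picture is of the moment at which its call begins. get_calibration takes no time and is no camera call.
- env.finish_job(): hands the job in; it is judged then, once.
The state is a dict: "time": time; "q": joint angles; "joint_velocities": joint speeds; "tau": joint torques, N m; "tcp_pos": TCP position; "eef_rot": TCP orientation; "wrist_force": force on the tool from outside, world axes, zero at the start; "moment": the same for the moment, N m; "width": opening from 0.0 (shut) to 1.0 (fully open); "grip_force": force on a finger pad.
Only numpy, scipy, OpenCV 4.12 (cv2) and the standard library are available. Lean on these libraries where they do the work, as an engineer would, in place of code of your own. Each camera call takes 0.05 s, during which the arm holds its last target. There are 200 camera calls.

## Working session

There is one attempt and no reset: what is moved stays moved. The work goes in short steps, Python scripts to look and compute and a tool call to move; the robot and the scene stay as the last step left them, time stands still between calls to the robot, and variables do not carry over. Pictures are saved under pics/ and viewed, at most 14 in all, crops included, and the job is handed in when it is done.

Besides the shell and the picture viewer there is one more tool, called in YAML: its name, and indented under it one key for each argument. move_arm: Moves the arm, as the interface text tells. Its arguments: {"type":"object","properties":{"commands":{"type":"array","items":{"type":"object","properties":{"xyz":{"type":"array","items":{"type":"number"}},"turn":{"type":"number"}}}},"claw":{"type":"number"}},"required":["commands"]}

```bash
mkdir -p pics
cat > h.py <<'E'
import numpy as np, cv2
from station import env
def cal(n):
    c=env.get_calibration(n); return np.array(c["mtx"],float),np.array(c["D"],float),np.array(c["extrinsics"],float)
def ray(n,pts,z):
    K,D,T=cal(n); p=cv2.undistortPoints(np.array(pts,float).reshape(-1,1,2),K,D).reshape(-1,2)
    R,t=T[:3,:3],T[:3,3]; c=-R.T@t
    d=np.c_[p,np.ones(len(p))]@R
    return c+d*((z-c[2])/d[:,2])[:,None]
def proj(n,P):
    K,D,T=cal(n); return cv2.projectPoints(np.array(P,float).reshape(-1,1,3),cv2.Rodrigues(T[:3,:3])[0],T[:3,3],K,D)[0].reshape(-1,2)
E
python3 - <<'E'
from h import *
for n in("top","side"):
    cv2.imwrite(f"pics/{n}0.png",env.get_image(n)); K,D,T=cal(n); print(n,K.round(1).tolist(),D,-T[:3,:3].T@T[:3,3])
s=env.read_state();print(s)
E
```

```text
top [[535.7, 0.0, 315.5], [0.0, 535.7, 234.0], [0.0, 0.0, 1.0]] [-0.07523084  0.          0.          0.          0.        ] [ 297.27290422    2.24310576 1364.2046728 ]
side [[449.4, 0.0, 325.4], [0.0, 449.4, 240.3], [0.0, 0.0, 1.0]] [-0.00648822  0.          0.          0.          0.        ] [  98.53469402 -817.04522551  396.84741644]
{'time': 0.1, 'q': array([-1.36030999e+00,  2.63503291e-01, -4.88424174e-02,  1.25939824e+00,
       -1.59375236e-05,  1.41547508e+00]), 'joint_velocities': array([-0.00071769, -0.00354368,  0.00068249,  0.00029098, -0.00068602,
       -0.00064176]), 'tau': array([ 2.92873694e-03, -6.38576603e+01,  3.85065615e+01,  1.00145180e-02,
       -4.66263077e-05, -4.83698841e-06]), 'tcp_pos': array([ 187.7276962 , -490.05002754,  238.86995746]), 'eef_rot': array([[ 9.33835204e-01,  3.57703461e-01, -2.13576988e-04],
       [ 3.57703500e-01, -9.33834757e-01,  9.23374314e-04],
       [ 1.30848573e-04, -9.38676678e-04, -9.99999551e-01]]), 'wrist_force': array([-0.19556746, -0.51077269, -0.57318131]), 'moment': array([ 0.01045714, -0.0039388 ,  0.02317695]), 'grip_force': 0.0, 'width': 1.0008706002322934}
```

View pics/top0.png

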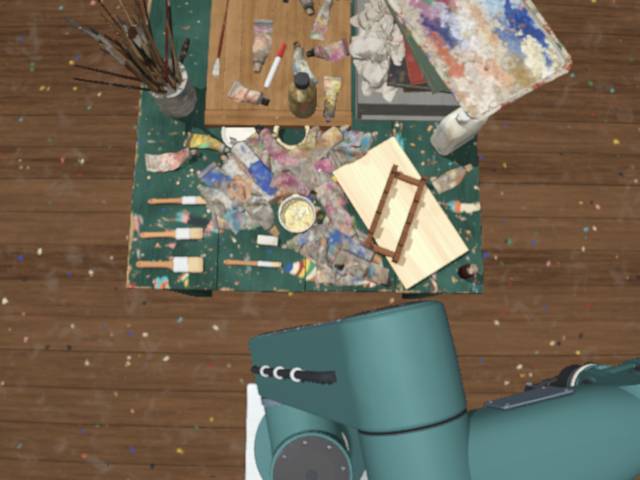

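View pics/side0.png

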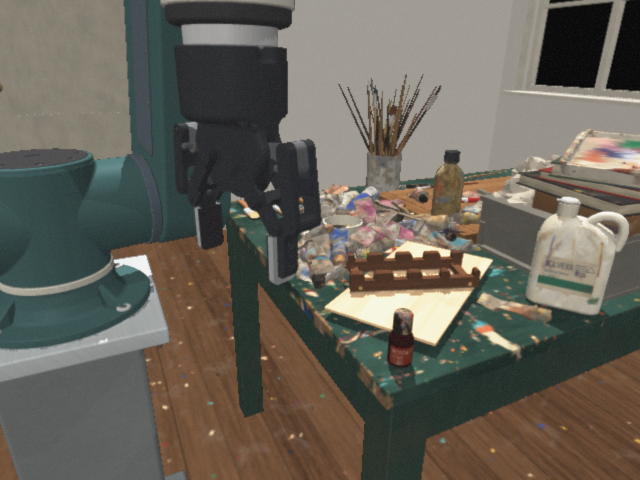

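The top view shows brushes at about (177,201), (172,234), (170,264) and (252,264), the rest at about (397,215), the ink bottle at (468,271) and the eraser at (267,240). I'll zoom in on both areas.

Run:
```python
from h import *
im=cv2.imread("pics/top0.png")
a=cv2.resize(im[185:285,125:295],None,fx=4.6,fy=4.6,interpolation=cv2.INTER_CUBIC)
cv2.imwrite("pics/c1.png",a)
b=cv2.resize(im[150:275,325:485],None,fx=4.8,fy=4.8,interpolation=cv2.INTER_CUBIC)
cv2.imwrite("pics/c2.png",b)
```

```text
(no output)
```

View pics/c1.png

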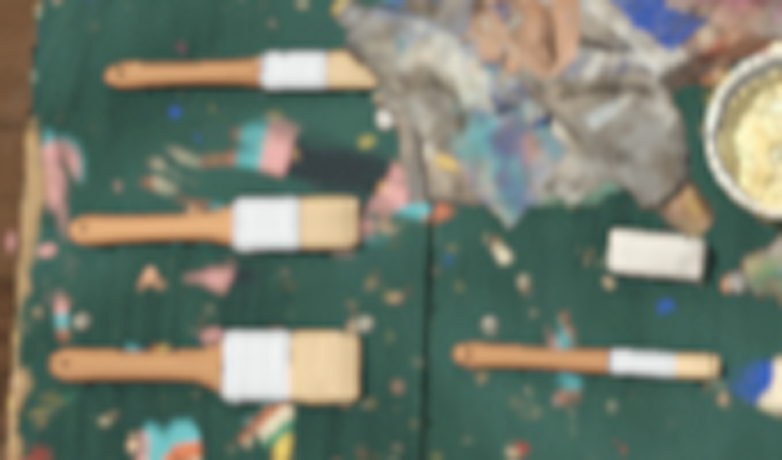

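View pics/c2.png

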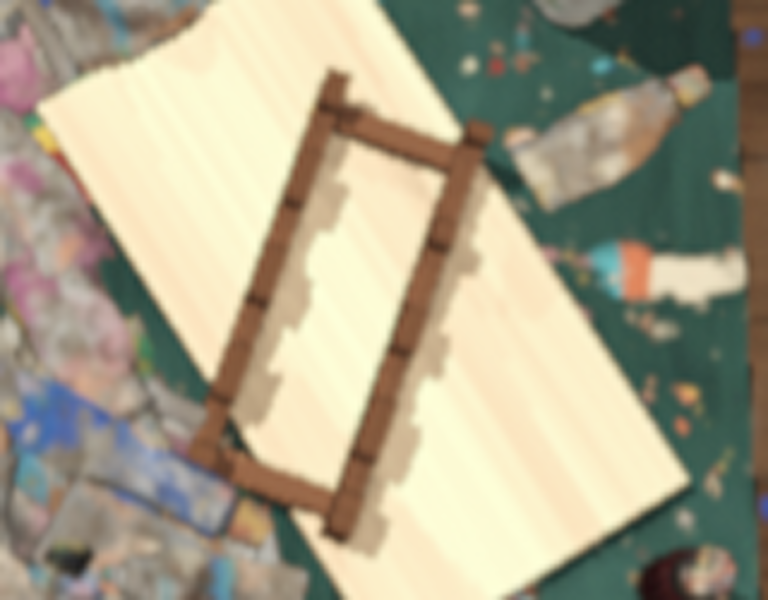

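Crop c1: the brushes by width are 20 (row 201), 29 (row 234), 39 (row 264) and 12 (at right). Crop c2: the rest is tilted by about 17°. I need the side view to tell which rail is graded.

Run:
```python
from h import *
im=cv2.imread("pics/side0.png")
cv2.imwrite("pics/c3.png",cv2.resize(im[230:310,335:495],None,fx=5,fy=5,interpolation=cv2.INTER_CUBIC))
t=cv2.imread("pics/top0.png")
hsv=cv2.cvtColor(t,cv2.COLOR_BGR2HSV)
# brush masks: local difference from green, per roi (x0,y0,x1,y1)
rois={'20':(145,194,208,208),'29':(138,224,207,243),'39':(134,254,207,275),'12':(221,257,284,270)}
for k,(x0,y0,x1,y1) in rois.items():
    r=hsv[y0:y1,x0:x1].astype(int); b=t[y0:y1,x0:x1].astype(int)
    m=((b[...,2]>b[...,1]+4)&(b[...,2]>110))|((b.min(2)>120))
    m=m.astype(np.uint8)
    n,l,st,c=cv2.connectedComponentsWithStats(m); i=1+st[1:,4].argmax()
    ys,xs=np.nonzero(l==i); xs+=x0; ys+=y0
    ca=[ys[xs==x].mean() for x in sorted(set(xs))]; X=np.array(sorted(set(xs)))
    p=np.polyfit(X,ca,1)
    fer=(hsv[...,1]<35)&(hsv[...,2]>150)
    fm=[x for x in X if fer[y0:y1,x][:].sum()>=3]
    print(k,'x',X.min(),X.max(),'fit',p.round(3),'ferrule cols',fm[0],fm[-1])
    e=[(X.min()-.5,np.polyval(p,X.min()-.5)),(X.max()+.5,np.polyval(p,X.max()+.5)),(fm[0]-.5,np.polyval(p,fm[0]-.5)),(fm[-1]+.5,np.polyval(p,fm[-1]+.5))]
    print(ray("top",e,9).round(1).tolist())
# rest mask
x0,y0=325,150; h=hsv[150:275,325:485]
m=((h[...,2]<150)&(h[...,1]>90)&(h[...,0]<18)).astype(np.uint8)
n,l,st,c=cv2.connectedComponentsWithStats(m,connectivity=8); i=1+st[1:,4].argmax(); print(st[i])
ys,xs=np.nonzero(l==i); rr=cv2.minAreaRect(np.c_[xs+x0,ys+y0].astype(np.float32)); print(rr, cv2.boxPoints(rr))
print(ray("top",cv2.boxPoints(rr),40).round(1))
cv2.imwrite("pics/m.png",cv2.resize((l==i).astype(np.uint8)*255,None,fx=4.8,fy=4.8,interpolation=cv2.INTER_NEAREST))
```

```text
20 x 147 207 fit [-2.50000e-02  2.04351e+02] ferrule cols 182 195
[[609.5, 434.7, 9.0], [614.7, 274.9, 9.0], [612.5, 342.8, 9.0], [613.7, 306.2, 9.0]]
29 x 138 206 fit [-1.90000e-02  2.36393e+02] ferrule cols 176 189
[[521.8, 452.8, 9.0], [526.9, 273.6, 9.0], [524.6, 353.8, 9.0], [525.7, 317.6, 9.0]]
39 x 135 205 fit [-1.60000e-02  2.66409e+02] ferrule cols 173 187
[[442.9, 455.6, 9.0], [448.0, 272.9, 9.0], [445.7, 357.5, 9.0], [446.8, 319.0, 9.0]]
12 x 223 281 fit [5.60000e-02 2.48575e+02] ferrule cols 258 271
[[453.6, 229.6, 9.0], [446.6, 79.2, 9.0], [449.5, 140.3, 9.0], [447.8, 104.6, 9.0]]
[  39   15   64   98 1059]
((394.3229675292969, 213.36300659179688), (37.65994644165039, 92.02619171142578), 19.29004669189453) [[361.3497  250.57236]
 [391.75058 163.71268]
 [427.29623 176.15366]
 [396.89536 263.01334]]
[[ 479.9 -121.2   40. ]
 [ 706.2 -201.1   40. ]
 [ 674.3 -292.2   40. ]
 [ 449.5 -209.8   40. ]]
```

View pics/c3.png

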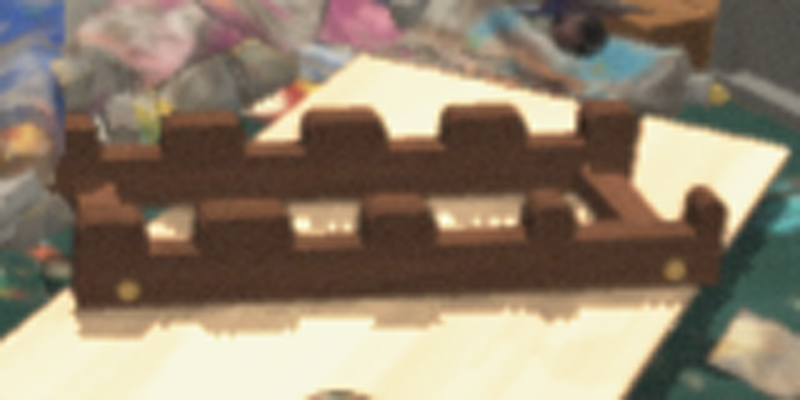

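View pics/m.png

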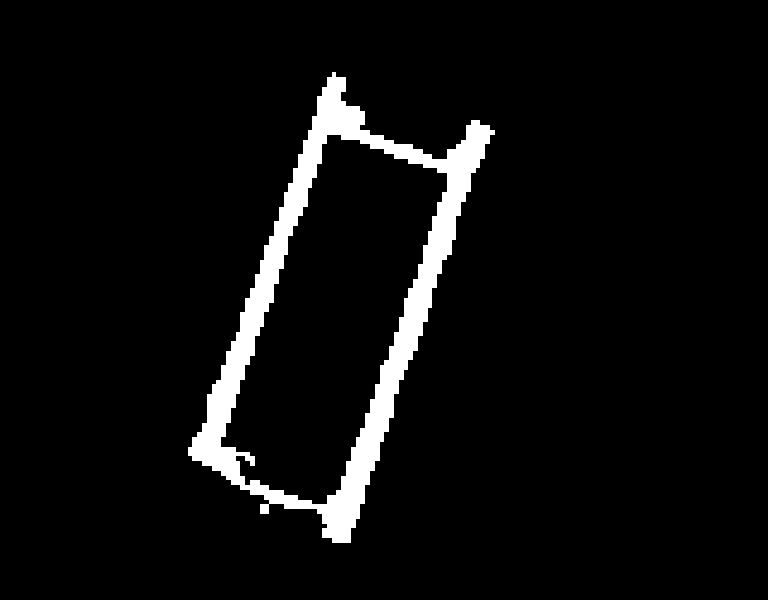

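The near rail in the side view, which is the right rail in the top view, is graded, and its narrow slot is nearest the robot. So rest +x points to world −y, tilted. Next I fit the rest pose from keypoints in both views and refine the brush poses.

Run:
```python
from h import *
from scipy.optimize import least_squares
t=cv2.imread("pics/top0.png"); hsv=cv2.cvtColor(t,cv2.COLOR_BGR2HSV)
rois={'12':(221,257,284,270),'20':(145,194,208,208),'29':(138,224,207,243),'39':(134,254,207,275)}
for k,(x0,y0,x1,y1) in rois.items():
    h=hsv[y0:y1,x0:x1]
    def comp(m):
        n,l,st,c=cv2.connectedComponentsWithStats(m.astype(np.uint8),connectivity=4); i=1+st[1:,4].argmax(); return c[i]+[x0,y0],st[i]
    f,sf=comp((h[...,1]<40)&(h[...,2]>150)); w,sw=comp((h[...,0]<18)&(h[...,1]>90)&(h[...,2]>120))
    F,W=ray("top",[f,w],7); d=F-W; d/=np.linalg.norm(d); print(k,'ferr',F.round(1),'handle',W.round(1),'yaw deg',np.degrees(np.arctan2(d[1],d[0])).round(1),'origin',(F-40*d).round(1),sf,sw)
c2=lambda u,v:((u+.5)/4.8-.5+325,(v+.5)/4.8-.5+150)
c3=lambda u,v:((u+.5)/5-.5+335,(v+.5)/5-.5+230)
obs=[("top",c2(494,130),(47,118,35)),("top",c2(346,80),(-33,118,35)),("top",c2(352,541),(47,-118,30)),("top",c2(190,453),(-47,-118,0)),
("side",c3(78,305),(47,-118,0)),("side",c3(718,282),(47,118,0)),
("side",c3(148,253),(47,-93,22)),("side",c3(197,253),(47,-75,22)),("side",c3(293,247),(47,-41,22)),("side",c3(362,247),(47,-15,22)),
("side",c3(435,243),(47,10.5,22)),("side",c3(524,241),(47,45.5,22)),("side",c3(575,238),(47,61.5,22)),("side",c3(688,234),(47,106.5,22))]
def res(p):
    c,s=np.cos(p[3]),np.sin(p[3]); R=np.array([[c,-s,0],[s,c,0],[0,0,1]])
    return np.concatenate([proj(n,R@np.array(m)+p[:3])[0]-uv for n,uv,m in obs])
r=least_squares(res,[578,-206,5,-1.9],loss='soft_l1'); print(r.x.round(2),np.degrees(r.x[3])); print(res(r.x).reshape(-1,2).round(1).tolist())
c,s=np.cos(r.x[3]),np.sin(r.x[3])
for y in(-84,-28,28,84): print(y,(r.x[:2]+[-s*y,c*y]).round(1))
print(env.tcp_to_tips)
```

```text
12 ferr [449.  123.1   7. ] handle [451.1 185.6   7. ] yaw deg -91.9 origin [450.3 163.1   7. ] [36  4 15  6 78] [  3   3  33   6 151]
20 ferr [614.1 325.    7. ] handle [611.1 388.7   7. ] yaw deg -87.3 origin [612.2 365.    7. ] [ 36   2  15   8 112] [  3   4  33   6 162]
29 ferr [525.3 336.5   7. ] handle [522. 401.   7.] yaw deg -87.1 origin [523.2 376.5   7. ] [ 37   4  15  12 158] [  2   6  35   8 204]
39 ferr [445.1 338.2   7. ] handle [444.3 403.5   7. ] yaw deg -89.3 origin [444.6 378.2   7. ] [ 39   3  15  16 221] [  2   6  37  10 260]
[ 578.19 -206.7    18.94   -1.91] -109.51024383274395
[[0.2, -1.8], [1.4, -1.9], [0.2, -0.4], [-2.9, 6.7], [-0.8, 1.6], [-0.9, 0.6], [-0.2, 0.3], [0.1, -0.2], [-0.2, 0.3], [0.4, -0.3], [-0.3, -0.1], [0.9, -0.5], [-0.6, -0.2], [0.8, -0.4]]
-84 [ 499.  -178.6]
-28 [ 551.8 -197.3]
28 [ 604.6 -216. ]
84 [ 657.4 -234.7]
8.0
```

Run:
```python
from h import *
from scipy.optimize import least_squares
c2=lambda u,v:((u+.5)/4.8-.5+325,(v+.5)/4.8-.5+150)
c3=lambda u,v:((u+.5)/5-.5+335,(v+.5)/5-.5+230)
obs=[("top",c2(494,128),(47,118,33)),("top",c2(349,78),(-33,118,33)),("top",c2(352,541),(47,-118,30)),
("side",c3(78,305),(47,-118,0)),("side",c3(718,282),(47,118,0)),
("side",c3(148,253),(47,-93,22)),("side",c3(197,253),(47,-75,22)),("side",c3(293,247),(47,-41,22)),("side",c3(362,247),(47,-15,22)),
("side",c3(435,243),(47,10.5,22)),("side",c3(524,241),(47,45.5,22)),("side",c3(575,238),(47,61.5,22)),("side",c3(688,234),(47,106.5,22))]
def res(p,z=None):
    c,s=np.cos(p[3]),np.sin(p[3]); R=np.array([[c,-s,0],[s,c,0],[0,0,1]])
    t=np.array([p[0],p[1],p[2] if z is None else z])
    return np.concatenate([proj(n,R@np.array(m)+t)[0]-uv for n,uv,m in obs])
for z in(None,6,12):
    r=least_squares(res,[578,-206,5,-1.9],loss='soft_l1',args=(z,)); print(z,r.x.round(2),np.degrees(r.x[3]),r.cost); print(res(r.x,z).reshape(-1,2).round(1).tolist())
im=cv2.imread("pics/side0.png")
cv2.imwrite("pics/c4.png",cv2.resize(im[260:350,320:500],None,fx=4.4,fy=4.4,interpolation=cv2.INTER_CUBIC))
```

```text
None [ 578.03 -206.68   18.97   -1.91] -109.52981861523183 4.419202722914192
[[0.1, -1.1], [0.6, -1.2], [0.2, -0.4], [-0.9, 1.6], [-0.9, 0.6], [-0.3, 0.2], [-0.0, -0.2], [-0.3, 0.3], [0.3, -0.3], [-0.3, -0.1], [0.9, -0.5], [-0.7, -0.2], [0.7, -0.4]]
6 [ 593.6  -192.47   12.19   -1.99] -113.75349943148514 37.853825027420115
[[-4.0, -3.2], [-2.3, -5.2], [-10.1, -6.0], [-0.0, 0.6], [-1.1, 4.2], [0.2, 0.1], [0.3, 0.0], [-0.3, 1.1], [0.0, 1.0], [-0.7, 1.7], [0.4, 2.0], [-1.1, 2.6], [0.5, 3.2]]
12 [ 586.23 -199.1  -599.04   -1.95] -111.5897861616136 18.897922268221077
[[-2.2, -2.3], [-1.1, -3.4], [-5.2, -3.3], [-0.4, 1.2], [-1.0, 2.5], [-0.0, 0.3], [0.2, 0.1], [-0.3, 0.8], [0.2, 0.5], [-0.5, 0.9], [0.7, 0.9], [-0.9, 1.3], [0.6, 1.5]]
```

View pics/c4.png

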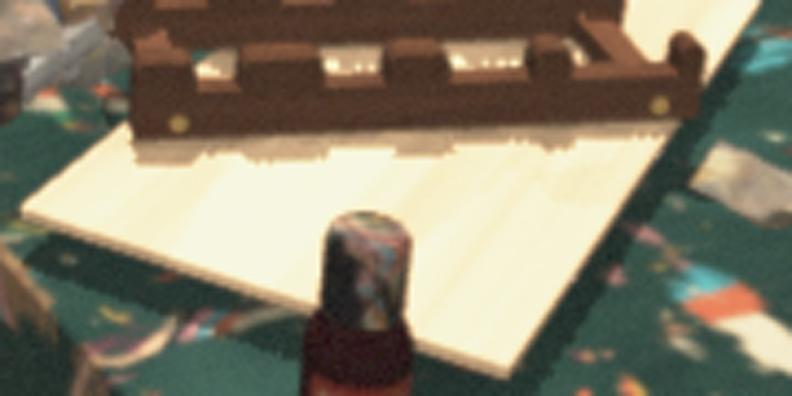

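move_arm:
  commands:
    - {"xyz": [0,-1,0],"turn": -1}
    - {"xyz": [0,-1,0],"turn": -1}
    - {"xyz": [0,-1,0],"turn": -1}
    - {"xyz": [0,-1,0],"turn": -1}
    - {"xyz": [0.3,-1,0],"turn": -1}
    - {"xyz": [0.5,-1,0],"turn": -1}
    - {"xyz": [0.5,-1,0],"turn": -1}
    - {"xyz": [0.5,-1,0],"turn": -1}
    - {"xyz": [0.8,-0.8,0],"turn": -1}
    - {"xyz": [1,-0.5,0],"turn": -1}
    - {"xyz": [1,0,0],"turn": -1}
    - {"xyz": [1,0,0],"turn": -0.5}
  claw: 0

```text
time: 1.6
tcp_pos: [71.8, -205.3, 239.1]
eef_rot: [[-0.002, 1.0, 0.0], [1.0, 0.002, 0.0], [0.0, 0.0, -1.0]]
wrist_force: [0.1, 0.3, -0.4]
width: 0.498
grip_force: 0.0
```

c4 shows the board's edge raised above the table, with a shadow underneath. That fits the solved rest height of about 19 mm, which puts the slot floors at about 41. Now to brush_12.

move_arm:
  commands:
    - {"xyz": [0.9,1,0],"turn": 0.3}
    - {"xyz": [1,1,0]}
    - {"xyz": [1,1,0]}
    - {"xyz": [1,1,0]}
    - {"xyz": [1,1,0]}
    - {"xyz": [1,1,0]}
    - {"xyz": [1,1,0]}
    - {"xyz": [1,1,0]}
    - {"xyz": [1,1,0]}
    - {"xyz": [1,1,0]}
    - {"xyz": [1,1,0]}
    - {"xyz": [1,1,0]}
    - {"xyz": [1,1,0]}
    - {"xyz": [1,1,0.5]}
    - {"xyz": [0.5,0.7,1]}
    - {"xyz": [0,0,1]}
    - {"xyz": [0,0,1]}
    - {"xyz": [0,0,1]}

```text
invalid input
```

```bash
cat >> h.py <<'E'
def to(x,y,yaw=None):
    s=env.read_state(); R=s["eef_rot"]; d=R.T@np.array([x-s["tcp_pos"][0],y-s["tcp_pos"][1],0]); a=np.degrees(np.arctan2(R[1,0],R[0,0]))
    print("tool units xyz",(d/25).round(2),"turn",None if yaw is None else round((a-yaw)/6,2),"tcp",s["tcp_pos"].round(1),"yaw",a.round(1),"q",s["q"].round(2),s["width"])
E
python3 -c "
from h import *
to(450.3,163,88.1)
cv2.imwrite('pics/t1.png',cv2.resize(env.get_image('top')[185:305,175:335],None,fx=4,fy=4))"
```

```text
tool units xyz [14.71 15.16  0.  ] turn 0.33 tcp [  71.8 -205.3  239.1] yaw 90.1 q [-1.62 -0.29 -0.59  1.27  0.   -0.05] 0.49751470885993154
```

View pics/t1.png

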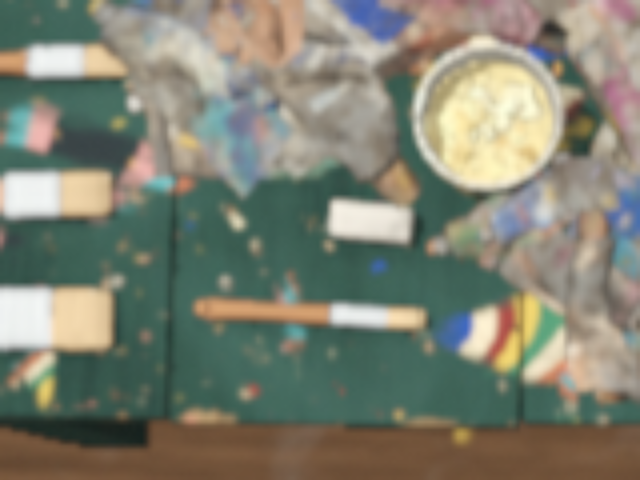

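The crop shows brush_12 undisturbed. The call was refused, so I'll give every row a turn.

move_arm:
  commands:
    - {"xyz": [0.9,1,0],"turn": 0.3}
    - {"xyz": [1,1,0],"turn": 0}
    - {"xyz": [1,1,0],"turn": 0}
    - {"xyz": [1,1,0],"turn": 0}
    - {"xyz": [1,1,0],"turn": 0}
    - {"xyz": [1,1,0],"turn": 0}
    - {"xyz": [1,1,0],"turn": 0}
    - {"xyz": [1,1,0],"turn": 0}
    - {"xyz": [1,1,0],"turn": 0}
    - {"xyz": [1,1,0],"turn": 0}
    - {"xyz": [1,1,0],"turn": 0}
    - {"xyz": [1,1,0],"turn": 0}
    - {"xyz": [1,1,0],"turn": 0}
    - {"xyz": [1,1,0.5],"turn": 0}
    - {"xyz": [0.5,0.7,1],"turn": 0}
    - {"xyz": [0,0,1],"turn": 0}
    - {"xyz": [0,0,1],"turn": 0}
    - {"xyz": [0,0,1],"turn": 0}
  claw: 0

```text
time: 3.9
tcp_pos: [443.3, 135.4, 125.7]
eef_rot: [[0.032, 0.999, -0.0], [0.999, -0.032, -0.0], [-0.0, -0.0, -1.0]]
wrist_force: [0.7, 0.5, -0.9]
width: 0.5
grip_force: 0.0
```

```bash
python3 -c "
from h import *
to(450.3,163,88.1)"
```

```text
tool units xyz [ 1.11  0.24 -0.  ] turn 0.01 tcp [443.3 135.4 125.7] yaw 88.1 q [ 0.12  0.23 -0.42  0.92  0.    1.72] 0.49978337771284603
```

move_arm:
  commands:
    - {"xyz": [1,0.2,0.5],"turn": 0}
    - {"xyz": [0.1,0,1],"turn": 0}
    - {"xyz": [0,0,1],"turn": 0}
    - {"xyz": [0,0,1],"turn": 0}
    - {"xyz": [0,0,0.7],"turn": 0}
    - {"xyz": [0,0,0.4],"turn": 0}
    - {"xyz": [0,0,0],"turn": 0}

```text
time: 4.78
tcp_pos: [449.0, 162.6, 11.4]
eef_rot: [[0.032, 0.999, -0.001], [0.999, -0.032, -0.0], [-0.0, -0.001, -1.0]]
wrist_force: [0.5, -0.3, 0.4]
width: 0.501
grip_force: 0.0
```

move_arm:
  commands:
    - {"xyz": [0,0,0],"turn": 0}
    - {"xyz": [0,0,0],"turn": 0}
    - {"xyz": [0,0,0],"turn": 0}
    - {"xyz": [0,0,0],"turn": 0}
    - {"xyz": [0,0,0],"turn": 0}
    - {"xyz": [0,0,0],"turn": 0}
  claw: -1

```text
time: 5.52
tcp_pos: [449.7, 162.8, 12.6]
eef_rot: [[0.032, 0.999, 0.001], [0.999, -0.032, 0.0], [0.0, 0.001, -1.0]]
wrist_force: [-1.9, 0.5, 7.3]
width: 0.114
grip_force: 58.8
```

move_arm:
  commands:
    - {"xyz": [0,0,-0.5],"turn": 0}
    - {"xyz": [0,0,-1],"turn": 0}
    - {"xyz": [0,0,-1],"turn": 0}
    - {"xyz": [0,0,-1],"turn": 0}
    - {"xyz": [0,0,-1],"turn": 0}
    - {"xyz": [0,0,-1],"turn": 0}
    - {"xyz": [0,0,-1],"turn": 0}
    - {"xyz": [-1,0.2,-0.5],"turn": 0.5}
    - {"xyz": [-1,0.2,0],"turn": 0.5}
    - {"xyz": [-1,0,0],"turn": 0.5}
    - {"xyz": [-1,0,0],"turn": 0.5}
    - {"xyz": [-1,0,0],"turn": 0.5}
    - {"xyz": [-1,0,0],"turn": 0.4}
    - {"xyz": [-1,0,0],"turn": 0}
    - {"xyz": [-1,0,0],"turn": 0}
    - {"xyz": [-1,-0.2,0],"turn": 0}
    - {"xyz": [-1,-0.2,0],"turn": 0}
    - {"xyz": [-1,-0.2,0],"turn": 0}
    - {"xyz": [-1,-0.2,0],"turn": 0}

```text
time: 7.9
tcp_pos: [366.2, -120.9, 187.8]
eef_rot: [[0.329, 0.944, 0.001], [0.944, -0.329, -0.001], [-0.0, 0.001, -1.0]]
wrist_force: [0.2, -1.1, -0.5]
width: 0.116
grip_force: 58.9
```

```bash
python3 -c "
from h import *
to(498.9,-178.6,70.5)
cv2.imwrite('pics/s1.png',env.get_image('side'))
cv2.imwrite('pics/t2.png',env.get_image('top'))"
```

```text
tool units xyz [-0.43  5.77  0.01] turn 0.04 tcp [ 366.2 -120.9  187.8] yaw 70.8 q [-0.53  0.05 -0.46  1.06 -0.    1.38] 0.11576670069132812
```

View pics/s1.png

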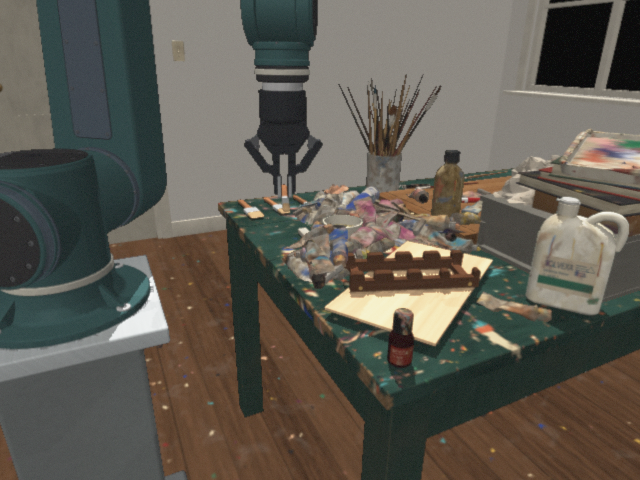

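The brush is held at about (285,195) and looks level. Now on to a hover above slot 1.

move_arm:
  commands:
    - {"xyz": [-0.4,0.8,0],"turn": 0}
    - {"xyz": [0,1,0],"turn": 0}
    - {"xyz": [0,1,0],"turn": 0}
    - {"xyz": [0,1,0],"turn": 0}
    - {"xyz": [0,1,0],"turn": 0}
    - {"xyz": [0,1,0.5],"turn": 0}
    - {"xyz": [0,0,1],"turn": 0}
    - {"xyz": [0,0,1],"turn": 0}
    - {"xyz": [0,0,1],"turn": 0}
    - {"xyz": [0,0,0.5],"turn": 0}
    - {"xyz": [0,0,0],"turn": 0}

```text
time: 9.38
tcp_pos: [500.3, -177.2, 86.8]
eef_rot: [[0.329, 0.944, -0.001], [0.944, -0.329, 0.0], [0.0, -0.001, -1.0]]
wrist_force: [-0.1, -0.3, 0.7]
width: 0.114
grip_force: 59.0
```

```bash
python3 -c "
from h import *
to(498.9,-178.6,70.5)
a=cv2.resize(env.get_image('side')[200:310,310:490],None,fx=4.4,fy=4.4,interpolation=cv2.INTER_CUBIC)
cv2.imwrite('pics/s2.png',a)
cv2.imwrite('pics/t3.png',env.get_image('top'))"
```

```text
tool units xyz [-0.07 -0.03  0.  ] turn 0.05 tcp [ 500.3 -177.2   86.8] yaw 70.8 q [-0.49  0.37 -0.33  0.87  0.    1.41] 0.11444474948437712
```

View pics/s2.png

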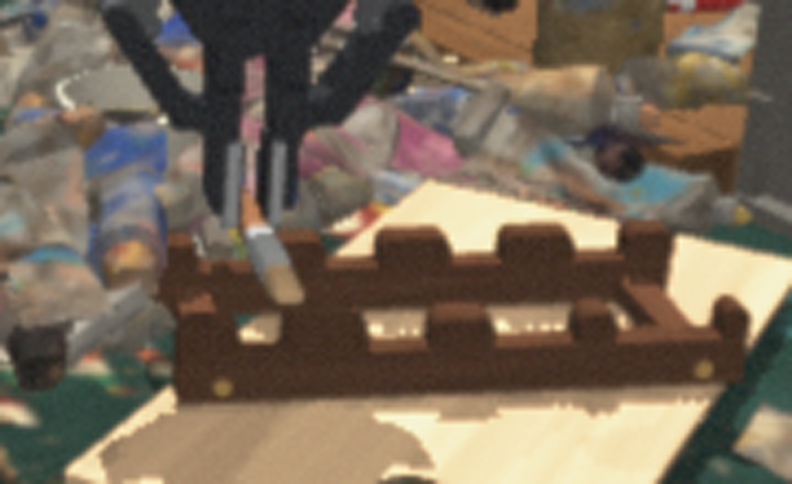

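```bash
python3 -c "
from h import *
u=np.array([-.3343,-.9425,0]);v=np.array([.9425,-.3343,0])
o=np.array([500.3,-177.2,80.])
f=lambda p:((proj('side',p)-[310,200]+.5)*4.4).round(0).tolist()
print(f([o,o+22*u,o+40*u,o+58*u,o+82*u]))
c=np.array([578,-206.7,19]); print(f([c+47*u-84*v+[0,0,22],c+40*u-84*v+[0,0,28],c+33*u-84*v+[0,0,22],c-33*u-84*v+[0,0,22]]))
"
```

```text
[[244.0, 217.0], [255.0, 238.0], [264.0, 256.0], [274.0, 275.0], [288.0, 302.0]]
[[261.0, 355.0], [259.0, 334.0], [254.0, 340.0], [223.0, 272.0]]
```

The hair tip is at (287,300) in the crop and I predicted (288,302), so the grasp is as expected. Lowering into the slot.

move_arm:
  commands:
    - {"xyz": [-0.1,0,0.5],"turn": 0}
    - {"xyz": [0,0,0.4],"turn": 0}
    - {"xyz": [0,0,0.2],"turn": 0}
    - {"xyz": [0,0,0.2],"turn": 0}
    - {"xyz": [0,0,0],"turn": 0}
    - {"xyz": [0,0,0],"turn": 0}

```text
time: 10.22
tcp_pos: [499.5, -179.9, 54.3]
eef_rot: [[0.33, 0.944, 0.0], [0.944, -0.33, -0.0], [-0.0, 0.0, -1.0]]
wrist_force: [0.1, 0.7, -0.8]
width: 0.116
grip_force: 59.0
```

```bash
python3 -c "
from h import *
to(498.9,-178.6,70.5)
a=cv2.resize(env.get_image('side')[200:310,310:490],None,fx=4.4,fy=4.4,interpolation=cv2.INTER_CUBIC)
cv2.imwrite('pics/s3.png',a)"
```

```text
tool units xyz [ 0.04 -0.04 -0.  ] turn 0.04 tcp [ 499.5 -179.9   54.3] yaw 70.8 q [-0.5   0.4  -0.38  0.79 -0.    1.41] 0.11591440202301236
```

View pics/s3.png

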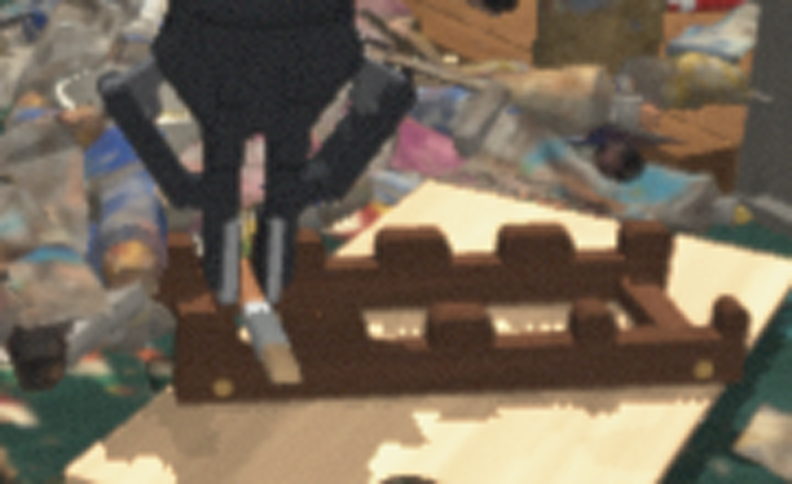

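The ferrule at (265,330) is down in the slot, with no contact force yet. I'll ease it down and release.

move_arm:
  commands:
    - {"xyz": [0,0,0.05],"turn": 0}
    - {"xyz": [0,0,0.05],"turn": 0}
    - {"xyz": [0,0,0],"turn": 0}

```text
time: 10.65
tcp_pos: [499.7, -180.0, 53.6]
eef_rot: [[0.329, 0.944, 0.002], [0.944, -0.329, -0.001], [-0.0, 0.002, -1.0]]
wrist_force: [-9.6, 4.6, 34.4]
width: 0.107
grip_force: 63.1
```

move_arm:
  commands:
    - {"xyz": [0,0,0],"turn": 0}
    - {"xyz": [0,0,0],"turn": 0}
    - {"xyz": [0,0,0],"turn": 0}
  claw: -0.2

```text
time: 11.02
tcp_pos: [499.5, -179.9, 51.6]
eef_rot: [[0.33, 0.944, -0.0], [0.944, -0.33, 0.0], [0.0, -0.0, -1.0]]
wrist_force: [-0.2, 0.2, 0.9]
width: 0.399
grip_force: 0.0
```

move_arm:
  commands:
    - {"xyz": [0,0,-0.5],"turn": 0}
    - {"xyz": [0,0,-1],"turn": 0}
    - {"xyz": [0,0,-1],"turn": 0}
    - {"xyz": [0,0,-1],"turn": 0}
    - {"xyz": [0,0,-1],"turn": -0.5}
    - {"xyz": [0.5,0,-1],"turn": -0.5}
    - {"xyz": [1,0,0],"turn": -0.5}
    - {"xyz": [1,0,0],"turn": -0.5}
    - {"xyz": [1,0,0],"turn": -0.5}
    - {"xyz": [1,0,0],"turn": -0.5}
    - {"xyz": [1,0,0],"turn": 0}
    - {"xyz": [1,0,0],"turn": 0}
    - {"xyz": [1,0,0],"turn": 0}
    - {"xyz": [1,0,0],"turn": 0}
    - {"xyz": [1,0,0],"turn": 0}
    - {"xyz": [1,0,0],"turn": 0}
    - {"xyz": [1,0,0],"turn": 0}
    - {"xyz": [1,0,0],"turn": 0}
  claw: 0

```text
time: 13.28
tcp_pos: [522.5, 131.5, 190.1]
eef_rot: [[0.022, 1.0, 0.001], [1.0, -0.022, 0.0], [0.0, 0.001, -1.0]]
wrist_force: [0.2, -0.3, -0.4]
width: 0.494
grip_force: 0.0
```

```bash
python3 -c "
from h import *
to(444.6,378.2,90.7)
to(612.2,365,92.7)
a=cv2.resize(env.get_image('side')[200:310,310:490],None,fx=4.4,fy=4.4,interpolation=cv2.INTER_CUBIC)
b=cv2.resize(env.get_image('top')[165:265,355:435],None,fx=4.84,fy=4.84,interpolation=cv2.INTER_CUBIC)
cv2.imwrite('pics/s4.png',np.hstack([a[:,:400],b]))"
```

```text
tool units xyz [ 9.8  -3.33 -0.  ] turn -0.32 tcp [522.5 131.5 190.1] yaw 88.8 q [ 0.1   0.31 -0.12  1.14 -0.    1.69] 0.49357941702993385
tool units xyz [9.42 3.39 0.  ] turn -0.66 tcp [522.5 131.5 190.1] yaw 88.8 q [ 0.1   0.31 -0.12  1.14 -0.    1.69] 0.49357941702993385
```

View pics/s4.png

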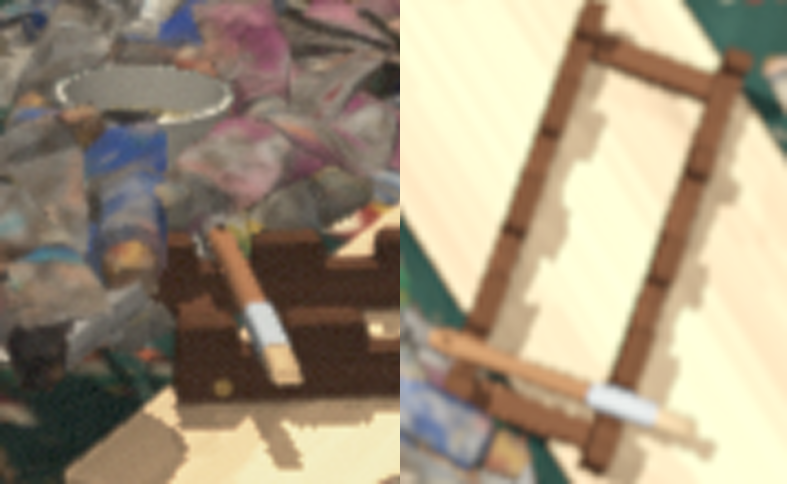

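Brush_12 is seated: the ferrule straddles the head rail at about (620,400) in the right-hand crop. Next is brush_20.

move_arm:
  commands:
    - {"xyz": [1,0.4,0],"turn": -0.6}
    - {"xyz": [1,0.4,0],"turn": 0}
    - {"xyz": [1,0.4,0],"turn": 0}
    - {"xyz": [1,0.4,0],"turn": 0}
    - {"xyz": [1,0.4,0],"turn": 0}
    - {"xyz": [1,0.4,0],"turn": 0}
    - {"xyz": [1,0.4,0.5],"turn": 0}
    - {"xyz": [1,0.4,1],"turn": 0}
    - {"xyz": [1,0.2,1],"turn": 0}
    - {"xyz": [0.4,0,1],"turn": 0}
    - {"xyz": [0,0,0],"turn": 0}

```text
time: 14.75
tcp_pos: [598.6, 367.9, 100.5]
eef_rot: [[-0.042, 0.999, -0.003], [0.999, 0.042, -0.001], [-0.001, -0.003, -1.0]]
wrist_force: [0.0, -1.1, 0.5]
width: 0.499
grip_force: 0.0
```

```bash
python3 -c "
from h import *
to(612.2,365,92.7)"
```

```text
tool units xyz [-0.14  0.54 -0.  ] turn -0.05 tcp [598.6 367.9 100.5] yaw 92.4 q [ 0.44  0.63  0.19  1.13 -0.    1.96] 0.4985392648799128
```

move_arm:
  commands:
    - {"xyz": [-0.1,0.5,0.6],"turn": 0}
    - {"xyz": [0,0,1],"turn": 0}
    - {"xyz": [0,0,1],"turn": 0}
    - {"xyz": [0,0,0.6],"turn": 0}
    - {"xyz": [0,0,0.3],"turn": 0}
    - {"xyz": [0,0,0],"turn": 0}

```text
time: 15.5
tcp_pos: [612.2, 366.3, 14.5]
eef_rot: [[-0.041, 0.999, 0.0], [0.999, 0.041, 0.0], [0.0, 0.0, -1.0]]
wrist_force: [0.5, 0.3, -0.8]
width: 0.5
grip_force: 0.0
```

move_arm:
  commands:
    - {"xyz": [0,0,0],"turn": 0}
    - {"xyz": [0,0,0],"turn": 0}
    - {"xyz": [0,0,0],"turn": 0}
    - {"xyz": [0,0,0],"turn": 0}
    - {"xyz": [0,0,0],"turn": 0}
  claw: -1

```text
time: 16.12
tcp_pos: [612.4, 366.6, 15.3]
eef_rot: [[-0.041, 0.999, 0.001], [0.999, 0.041, 0.001], [0.001, 0.001, -1.0]]
wrist_force: [0.1, -0.2, 5.7]
width: 0.124
grip_force: 59.0
```

move_arm:
  commands:
    - {"xyz": [0,0,-0.5],"turn": 0}
    - {"xyz": [0,0,-1],"turn": 0}
    - {"xyz": [0,0,-1],"turn": 0}
    - {"xyz": [0,0,-1],"turn": 0}
    - {"xyz": [0,0,-1],"turn": 0}
    - {"xyz": [0,0,-1],"turn": 0}
    - {"xyz": [-0.7,0,-1],"turn": 0}
    - {"xyz": [-1,0,-0.3],"turn": 0.4}
    - {"xyz": [-1,0,0],"turn": 0.4}
    - {"xyz": [-1,0,0],"turn": 0.4}
    - {"xyz": [-1,0,0],"turn": 0.4}
    - {"xyz": [-1,0,0],"turn": 0.4}
    - {"xyz": [-1,0.1,0],"turn": 0.4}
    - {"xyz": [-1,0.1,0],"turn": 0.4}
    - {"xyz": [-1,0.2,0],"turn": 0.4}
    - {"xyz": [-1,0.2,0],"turn": 0.4}
    - {"xyz": [-1,0.2,0],"turn": 0}
    - {"xyz": [-1,0.2,0],"turn": 0}
    - {"xyz": [-1,0.2,0],"turn": 0}
    - {"xyz": [-1,0.2,0],"turn": 0}

```text
time: 18.62
tcp_pos: [584.0, 20.8, 184.0]
eef_rot: [[0.332, 0.943, -0.001], [0.943, -0.332, -0.0], [-0.0, -0.001, -1.0]]
wrist_force: [0.9, -0.2, 0.1]
width: 0.115
grip_force: 60.9
```

```bash
python3 -c "
from h import *
to(550.2,-196.8,70.5)"
```

```text
tool units xyz [-8.66  1.61  0.  ] turn 0.02 tcp [584.   20.8 184. ] yaw 70.6 q [-0.1   0.39 -0.02  1.17 -0.    1.81] 0.11507729610351472
```

move_arm:
  commands:
    - {"xyz": [-1,0.2,0],"turn": 0}
    - {"xyz": [-1,0.2,0],"turn": 0}
    - {"xyz": [-1,0.2,0],"turn": 0}
    - {"xyz": [-1,0.2,0],"turn": 0}
    - {"xyz": [-1,0.2,0],"turn": 0}
    - {"xyz": [-1,0.2,0],"turn": 0}
    - {"xyz": [-1,0.2,0],"turn": 0}
    - {"xyz": [-1,0.2,0.5],"turn": 0}
    - {"xyz": [-0.5,0,1],"turn": 0}
    - {"xyz": [0,0,1],"turn": 0}
    - {"xyz": [0,0,1],"turn": 0}
    - {"xyz": [0,0,0],"turn": 0}

```text
time: 20.12
tcp_pos: [550.8, -191.4, 95.3]
eef_rot: [[0.331, 0.943, -0.003], [0.943, -0.331, 0.002], [0.0, -0.004, -1.0]]
wrist_force: [0.3, 0.1, -0.8]
width: 0.118
grip_force: 60.9
```

```bash
python3 -c "
from h import *
to(550.2,-196.8,70.5)
a=cv2.resize(env.get_image('side')[190:310,310:490],None,fx=4.4,fy=4.4,interpolation=cv2.INTER_CUBIC)
cv2.imwrite('pics/s5.png',a)
o=env.read_state()['tcp_pos']-[0,0,9]
u=np.array([-.3343,-.9425,0])
print(((proj('side',[o,o+22*u,o+58*u,o+86*u])-[310,190]+.5)*4.4).round(0).tolist())"
```

```text
tool units xyz [-0.21  0.05 -0.  ] turn 0.02 tcp [ 550.8 -191.4   95.3] yaw 70.6 q [-0.47  0.44 -0.18  0.96 -0.    1.43] 0.11849187157944084
[[369.0, 237.0], [383.0, 257.0], [407.0, 293.0], [428.0, 323.0]]
```

View pics/s5.png

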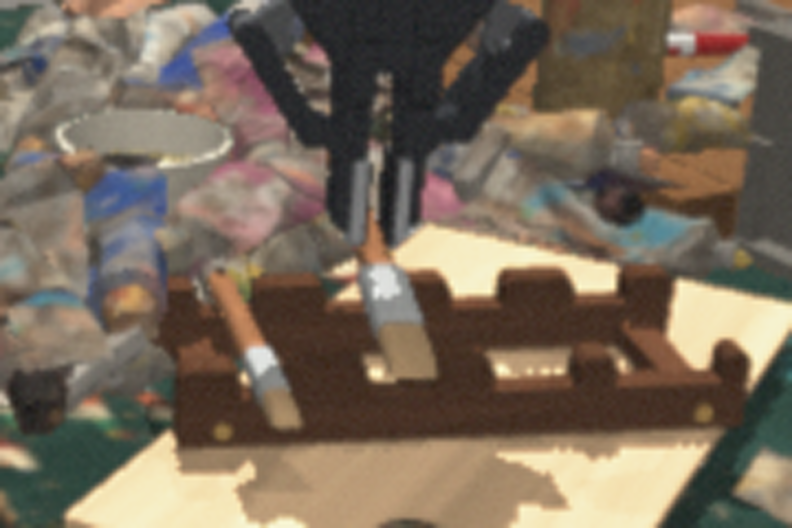

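The brush droops head-down by about 0.25 rad: its hair tip is at (410,365) and the level prediction was (428,323). I'll lower the ferrule into its slot gently and let the rail level the brush before releasing.

move_arm:
  commands:
    - {"xyz": [-0.2,0,0.4],"turn": 0}
    - {"xyz": [0,0,0.4],"turn": 0}
    - {"xyz": [0,0,0.2],"turn": 0}
    - {"xyz": [0,0,0],"turn": 0}

```text
time: 20.68
tcp_pos: [550.9, -196.1, 71.5]
eef_rot: [[0.33, 0.944, -0.001], [0.944, -0.33, 0.0], [-0.0, -0.001, -1.0]]
wrist_force: [-0.0, -0.5, 0.3]
width: 0.113
grip_force: 61.1
```

move_arm:
  commands:
    - {"xyz": [0,0,0.1],"turn": 0}
    - {"xyz": [0,0,0.1],"turn": 0}
    - {"xyz": [0,0,0],"turn": 0}

```text
time: 21.05
tcp_pos: [551.4, -196.2, 67.1]
eef_rot: [[0.329, 0.944, 0.001], [0.944, -0.329, -0.0], [-0.0, 0.001, -1.0]]
wrist_force: [-0.7, 1.2, 7.0]
width: 0.115
grip_force: 62.5
```

```bash
python3 -c "
from h import *
to(550.2,-196.8,70.5)
a=cv2.resize(env.get_image('side')[190:310,310:490],None,fx=4.4,fy=4.4,interpolation=cv2.INTER_CUBIC)
cv2.imwrite('pics/s6.png',a)"
```

```text
tool units xyz [-0.04 -0.04 -0.  ] turn 0.04 tcp [ 551.4 -196.2   67.1] yaw 70.8 q [-0.48  0.47 -0.22  0.88  0.    1.43] 0.11547751766744463
```

View pics/s6.png

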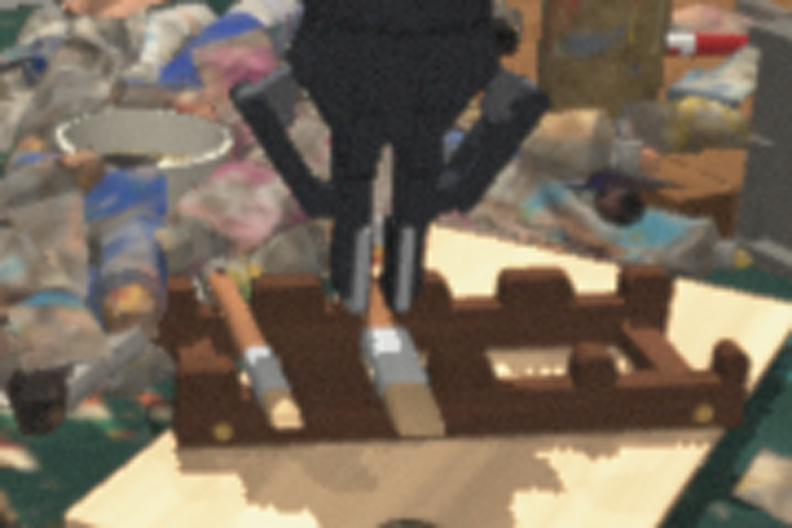

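The ferrule is in its slot at about (390,350) and touching at 7 N. That was my last picture, so from here I rely on numbers. Easing further down.

move_arm:
  commands:
    - {"xyz": [0,0,0.06],"turn": 0}
    - {"xyz": [0,0,0.06],"turn": 0}
    - {"xyz": [0,0,0],"turn": 0}

```text
time: 21.48
tcp_pos: [551.5, -196.1, 64.4]
eef_rot: [[0.329, 0.944, 0.001], [0.944, -0.329, -0.0], [0.0, 0.001, -1.0]]
wrist_force: [-0.8, 3.7, 9.3]
width: 0.119
grip_force: 62.9
```

Force is steady at about 9 N, so the brush is turning in the grip as I wanted. I'll continue.

move_arm:
  commands:
    - {"xyz": [0,0,0.06],"turn": 0}
    - {"xyz": [0,0,0.06],"turn": 0}
    - {"xyz": [0,0,0.06],"turn": 0}
    - {"xyz": [0,0,0],"turn": 0}

```text
time: 21.98
tcp_pos: [551.5, -196.0, 59.9]
eef_rot: [[0.329, 0.944, 0.001], [0.944, -0.329, -0.0], [0.0, 0.001, -1.0]]
wrist_force: [-1.6, 3.5, 9.5]
width: 0.111
grip_force: 65.0
```

move_arm:
  commands:
    - {"xyz": [0,0,0.05],"turn": 0}
    - {"xyz": [0,0,0.05],"turn": 0}
    - {"xyz": [0,0,0],"turn": 0}

```text
time: 22.35
tcp_pos: [552.0, -196.0, 57.6]
eef_rot: [[0.329, 0.944, 0.002], [0.944, -0.329, -0.0], [0.001, 0.002, -1.0]]
wrist_force: [2.2, 4.5, 8.1]
width: 0.113
grip_force: 66.6
```

move_arm:
  commands:
    - {"xyz": [0,0,0.04],"turn": 0}
    - {"xyz": [0,0,0],"turn": 0}

```text
time: 22.6
tcp_pos: [552.1, -196.0, 57.3]
eef_rot: [[0.329, 0.944, 0.003], [0.944, -0.329, -0.0], [0.001, 0.003, -1.0]]
wrist_force: [-1.3, 5.0, 19.0]
width: 0.114
grip_force: 68.0
```

move_arm:
  commands:
    - {"xyz": [0,0,0],"turn": 0}
    - {"xyz": [0,0,0],"turn": 0}
    - {"xyz": [0,0,0],"turn": 0}
  claw: -0.2

```text
time: 22.98
tcp_pos: [550.9, -196.1, 55.6]
eef_rot: [[0.33, 0.944, -0.0], [0.944, -0.33, 0.0], [0.0, -0.0, -1.0]]
wrist_force: [0.1, 0.2, -1.4]
width: 0.405
grip_force: 0.0
```

move_arm:
  commands:
    - {"xyz": [0,0,-0.5],"turn": 0}
    - {"xyz": [0,0,-1],"turn": 0}
    - {"xyz": [0,0,-1],"turn": 0}
    - {"xyz": [0,0,-1],"turn": 0}
    - {"xyz": [0,0,-1],"turn": -0.5}
    - {"xyz": [0.5,-0.1,-1],"turn": -0.5}
    - {"xyz": [1,-0.1,0],"turn": -0.5}
    - {"xyz": [1,-0.1,0],"turn": -0.5}
    - {"xyz": [1,-0.1,0],"turn": -0.5}
    - {"xyz": [1,-0.1,0],"turn": -0.5}
    - {"xyz": [1,-0.1,0],"turn": -0.5}
    - {"xyz": [1,-0.1,0],"turn": 0}
    - {"xyz": [1,-0.1,0],"turn": 0}
    - {"xyz": [1,-0.1,0],"turn": 0}
    - {"xyz": [1,-0.1,0],"turn": 0}
    - {"xyz": [1,-0.1,0],"turn": 0}
    - {"xyz": [1,-0.1,0],"turn": 0}
    - {"xyz": [1,-0.1,0],"turn": 0}
    - {"xyz": [1,-0.1,0],"turn": 0}
    - {"xyz": [1,-0.1,0],"turn": 0}
  claw: 0

```text
time: 25.48
tcp_pos: [525.9, 166.8, 194.2]
eef_rot: [[-0.031, 1.0, 0.001], [1.0, 0.031, 0.0], [0.0, 0.001, -1.0]]
wrist_force: [-0.0, 0.7, -0.2]
width: 0.502
grip_force: 0.0
```

```bash
cat >> h.py <<'E'
u=np.array([-.3343,-.9425,0]);v=np.array([.9425,-.3343,0]);C=np.array([578,-206.7,19])
def rest(tag):
    t=env.get_image('top'); cv2.imwrite(f'pics/r{tag}.png',t); h=cv2.cvtColor(t,cv2.COLOR_BGR2HSV)
    m=np.zeros(h.shape[:2],np.uint8); x0,y0=355,165; r=h[165:275,355:440]
    m[165:275,355:440]=((r[...,1]<40)&(r[...,2]>120)&(r[...,2]<256))
    n,l,st,c=cv2.connectedComponentsWithStats(m,connectivity=4)
    for i in range(1,n):
        if st[i,4]<20: continue
        P=ray('top',[c[i]],C[2]+33)[0]-C; print('white blob',st[i],'u',(P@u).round(1),'v',(P@v).round(1))
def brush(x0,y0,x1,y1):
    h=cv2.cvtColor(env.get_image('top'),cv2.COLOR_BGR2HSV)[y0:y1,x0:x1]
    def comp(m):
        n,l,st,c=cv2.connectedComponentsWithStats(m.astype(np.uint8),connectivity=4); i=1+st[1:,4].argmax(); return c[i]+[x0,y0]
    F,W=ray('top',[comp((h[...,1]<40)&(h[...,2]>150)),comp((h[...,0]<18)&(h[...,1]>90)&(h[...,2]>120))],7); d=(F-W)/np.linalg.norm(F-W); print('origin',(F-40*d).round(1),'yaw',np.degrees(np.arctan2(d[1],d[0])).round(1))
E
python3 -c "
from h import *
to(523.4,372.5,92.9); rest(1)
brush(138,224,207,243)"
```

```text
tool units xyz [8.23 0.15 0.  ] turn -0.19 tcp [525.9 166.8 194.2] yaw 91.8 q [ 0.16  0.33 -0.08  1.16  0.    1.7 ] 0.5022476847842947
white blob [355 165  24  37 100] u -92.1 v 44.5
white blob [362 165  23  32 289] u -77.4 v 65.2
white blob [355 172   8  14  29] u -115.8 v 47.3
white blob [390 198  26  36 378] u 16.2 v -7.9
white blob [355 228  19  33 219] u -50.7 v -112.5
white blob [414 239  25  36 408] u 110.1 v -88.4
white blob [393 244  15   9  86] u 40.9 v -83.4
white blob [355 256  28  13 106] u -20.8 v -146.1
white blob [355 266   8   9  49] u -40.1 v -173.5Traceback (most recent call last):
  File "<string>", line 4, in <module>
    brush(138,224,207,243)
    ~~~~~^^^^^^^^^^^^^^^^^
  File "h.py", line 28, in brush
    F,W=ray('top',[comp((h[...,1]<40)&(h[...,2]>150)),comp((h[...,0]<18)&(h[...,1]>90)&(h[...,2]>120))],7); d=(F-W)/np.linalg.norm(F-W); print('origin',(F-40*d).round(1),'yaw',np.degrees(np.arctan2(d[1],d[0])).round(1))
                   ~~~~^^^^^^^^^^^^^^^^^^^^^^^^^^^^^^
  File "h.py", line 27, in comp
    n,l,st,c=cv2.connectedComponentsWithStats(m.astype(np.uint8),connectivity=4); i=1+st[1:,4].argmax(); return c[i]+[x0,y0]
                                                                                      ~~~~~~~~~~~~~~~^^
ValueError: attempt to get argmax of an empty sequence
```

```bash
sed -i "s/m\[165:275,355:440\]=.*/b=t[165:275,355:440].astype(int); m[165:275,355:440]=((b[...,0]>b[...,2]+3)\&(b.min(2)>140))/; s/\[i,4\]<20/[i,4]<15/" h.py
python3 -c "
from h import *
rest(2)"
```

```text
white blob [355 243  11  11  48] u -57.5 v -118.3
```

move_arm:
  commands:
    - {"xyz": [1,0.1,0],"turn": -0.2}
    - {"xyz": [1,0,0],"turn": 0}
    - {"xyz": [1,0,0],"turn": 0}
    - {"xyz": [1,0,0],"turn": 0}
    - {"xyz": [1,0,0],"turn": 0}
    - {"xyz": [1,0,0.5],"turn": 0}
    - {"xyz": [1,0,1],"turn": 0}
    - {"xyz": [1,0,1],"turn": 0}
    - {"xyz": [0.2,0,1],"turn": 0}
    - {"xyz": [0,0,0.5],"turn": 0}
    - {"xyz": [0,0,0],"turn": 0}

```text
time: 27.0
tcp_pos: [518.6, 369.9, 93.2]
eef_rot: [[-0.051, 0.999, -0.001], [0.999, 0.051, -0.001], [-0.001, -0.001, -1.0]]
wrist_force: [-0.3, -0.4, -1.1]
width: 0.496
grip_force: 0.0
```

```bash
python3 -c "
from h import *
to(523.4,372.5,92.9)"
```

```text
tool units xyz [ 0.09  0.2  -0.  ] turn 0.0 tcp [518.6 369.9  93.2] yaw 92.9 q [ 0.49  0.53 -0.03  1.01 -0.    2.01] 0.49617072428217635
```

move_arm:
  commands:
    - {"xyz": [0.1,0.2,0.6],"turn": 0}
    - {"xyz": [0,0,1],"turn": 0}
    - {"xyz": [0,0,1],"turn": 0}
    - {"xyz": [0,0,0.5],"turn": 0}
    - {"xyz": [0,0,0.25],"turn": 0}
    - {"xyz": [0,0,0],"turn": 0}

```text
time: 27.75
tcp_pos: [523.6, 373.6, 9.8]
eef_rot: [[-0.052, 0.999, 0.0], [0.999, 0.052, 0.0], [0.0, 0.0, -1.0]]
wrist_force: [-0.1, -0.5, 1.0]
width: 0.501
grip_force: 0.0
```

move_arm:
  commands:
    - {"xyz": [0,0,0],"turn": 0}
    - {"xyz": [0,0,0],"turn": 0}
    - {"xyz": [0,0,0],"turn": 0}
    - {"xyz": [0,0,0],"turn": 0}
    - {"xyz": [0,0,0],"turn": 0}
  claw: -1

```text
time: 28.38
tcp_pos: [523.8, 373.8, 10.5]
eef_rot: [[-0.052, 0.999, 0.001], [0.999, 0.052, 0.001], [0.001, 0.001, -1.0]]
wrist_force: [-0.8, -0.6, 6.7]
width: 0.151
grip_force: 59.4
```

Run:
```python
from h import *
# ferrule colours and brush20: sample along expected axes in saved pic, and compare with the initial picture
t=cv2.imread('pics/r2.png').astype(int); t0=cv2.imread('pics/top0.png').astype(int)
for vv in(-84,-28):
  for uu in (30,40,50): 
    q=[]
    for dv in range(-16,17,4):
        x,y=proj('top',[C+uu*u+(vv+dv)*v+[0,0,33]])[0].round().astype(int); q.append(tuple(int(k) for k in t[y,x]))
    print(vv,uu,q)
```

```text
-84 30 [(60, 87, 128), (68, 94, 126), (89, 110, 132), (215, 216, 213), (234, 235, 232), (213, 215, 213), (170, 179, 188), (107, 141, 167), (135, 172, 193)]
-84 40 [(66, 96, 140), (61, 90, 133), (94, 106, 129), (192, 193, 191), (236, 237, 234), (231, 233, 229), (127, 131, 139), (58, 82, 122), (63, 92, 136)]
-84 50 [(139, 174, 197), (136, 171, 195), (152, 168, 181), (199, 202, 202), (236, 237, 234), (229, 230, 228), (149, 178, 198), (138, 173, 197), (140, 174, 198)]
-28 30 [(142, 178, 190), (166, 170, 171), (214, 214, 211), (235, 236, 232), (234, 235, 232), (230, 232, 229), (216, 224, 223), (165, 203, 207), (192, 231, 232)]
-28 40 [(57, 82, 121), (119, 124, 132), (224, 225, 222), (235, 236, 233), (234, 236, 233), (233, 234, 231), (183, 186, 184), (79, 89, 108), (59, 86, 129)]
-28 50 [(141, 174, 198), (152, 169, 183), (210, 211, 209), (235, 236, 233), (235, 236, 233), (233, 234, 231), (214, 218, 220), (150, 182, 205), (145, 180, 205)]
```

Brush_20's ferrule is centred at v≈−29, inside its slot. Brush_29 is gripped deeper this time; carrying it over.

move_arm:
  commands:
    - {"xyz": [0,0,-0.5],"turn": 0}
    - {"xyz": [0,0,-1],"turn": 0}
    - {"xyz": [0,0,-1],"turn": 0}
    - {"xyz": [0,0,-1],"turn": 0}
    - {"xyz": [0,0,-1],"turn": 0}
    - {"xyz": [0,0,-1],"turn": 0}
    - {"xyz": [-0.7,0,-1],"turn": 0}
    - {"xyz": [-1,0.2,-0.3],"turn": 0.4}
    - {"xyz": [-1,0.2,0],"turn": 0.4}
    - {"xyz": [-1,0.2,0],"turn": 0.4}
    - {"xyz": [-1,0.3,0],"turn": 0.4}
    - {"xyz": [-1,0.3,0],"turn": 0.4}
    - {"xyz": [-1,0.4,0],"turn": 0.4}
    - {"xyz": [-1,0.4,0],"turn": 0.4}
    - {"xyz": [-1,0.5,0],"turn": 0.4}
    - {"xyz": [-1,0.5,0],"turn": 0.4}
    - {"xyz": [-1,0.5,0],"turn": 0.1}
    - {"xyz": [-1,0.5,0],"turn": 0}
    - {"xyz": [-1,0.5,0],"turn": 0}
    - {"xyz": [-1,0.5,0],"turn": 0}

```text
time: 30.88
tcp_pos: [586.7, 10.8, 180.5]
eef_rot: [[0.33, 0.944, 0.001], [0.944, -0.33, -0.0], [0.0, 0.001, -1.0]]
wrist_force: [0.8, 0.5, 0.5]
width: 0.153
grip_force: 58.6
```

```bash
sed -i "s/b\[...,2\]+3/b[...,2]-8/" h.py; python3 -c "
from h import *
to(603.5,-218.6,70.5); rest(3)"
```

```text
tool units xyz [-8.44  3.66  0.  ] turn 0.04 tcp [586.7  10.8 180.5] yaw 70.8 q [-0.12  0.39 -0.02  1.16  0.    1.79] 0.1531494148572659
white blob [401 223  14  10  97] u 41.0 v -28.6
white blob [355 243  18  17 121] u -47.2 v -121.8
white blob [394 245  13   7  52] u 39.7 v -83.7
```

move_arm:
  commands:
    - {"xyz": [-1,0.4,0],"turn": 0}
    - {"xyz": [-1,0.4,0],"turn": 0}
    - {"xyz": [-1,0.4,0],"turn": 0}
    - {"xyz": [-1,0.4,0],"turn": 0}
    - {"xyz": [-1,0.4,0],"turn": 0}
    - {"xyz": [-1,0.5,0],"turn": 0}
    - {"xyz": [-1,0.5,0],"turn": 0}
    - {"xyz": [-1,0.5,0.5],"turn": 0}
    - {"xyz": [-0.5,0.2,1],"turn": 0}
    - {"xyz": [0,0,1],"turn": 0}
    - {"xyz": [0,0,1],"turn": 0}
    - {"xyz": [0,0,0],"turn": 0}

```text
time: 32.42
tcp_pos: [603.2, -218.9, 91.3]
eef_rot: [[0.33, 0.944, -0.002], [0.944, -0.33, 0.001], [0.0, -0.002, -1.0]]
wrist_force: [-0.9, 0.2, -0.3]
width: 0.153
grip_force: 58.6
```

```bash
cat >> h.py <<'E'
def droop(off,bot,hair):
    im=env.get_image('side'); cv2.imwrite('pics/d.png',im); p=env.read_state()['tcp_pos']
    o=p+off*u-[0,0,bot]; q=proj('side',[o+40*u+[0,0,6],o+hair*u+[0,0,6]])[0].astype(int)
    h=cv2.cvtColor(im,cv2.COLOR_BGR2HSV); x0,y0=q-30; r=h[y0:y0+75,x0:x0+60]; b=im[y0:y0+75,x0:x0+60].astype(int)
    m=((r[...,1]<60)&(r[...,2]>95)).astype(np.uint8)
    n,l,st,c=cv2.connectedComponentsWithStats(m,connectivity=4)
    print('pred ferrule centre',q,[(c[i]+[x0,y0]).round(1).tolist()+[int(st[i,4])] for i in range(1,n) if st[i,4]>20])
E
python3 -c "
from h import *
to(603.5,-218.6,70.5); droop(-2.7,10.5,90)"
```

```text
tool units xyz [ 0.02  0.01 -0.  ] turn 0.04 tcp [ 603.2 -218.9   91.3] yaw 70.8 q [-0.48  0.54 -0.02  1.02  0.    1.43] 0.15285721575869834
pred ferrule centre [432 251] [[408.0, 225.2, 57], [453.0, 224.6, 34], [425.3, 245.7, 421], [450.3, 243.0, 125], [445.7, 252.5, 21], [403.7, 272.8, 40]]
```

move_arm:
  commands:
    - {"xyz": [0,0,0.5],"turn": 0}
    - {"xyz": [0,0,0.4],"turn": 0}
    - {"xyz": [0,0,0.3],"turn": 0}
    - {"xyz": [0,0,0.2],"turn": 0}
    - {"xyz": [0,0,0],"turn": 0}

```text
time: 33.1
tcp_pos: [603.8, -219.3, 56.7]
eef_rot: [[0.33, 0.944, -0.0], [0.944, -0.33, 0.0], [0.0, -0.001, -1.0]]
wrist_force: [0.9, -0.6, 0.3]
width: 0.151
grip_force: 58.6
```

move_arm:
  commands:
    - {"xyz": [0,0,0.08],"turn": 0}
    - {"xyz": [0,0,0.06],"turn": 0}
    - {"xyz": [0,0,0],"turn": 0}

```text
time: 33.48
tcp_pos: [604.0, -219.4, 53.5]
eef_rot: [[0.33, 0.944, -0.0], [0.944, -0.33, 0.0], [0.0, -0.0, -1.0]]
wrist_force: [-0.3, 0.6, -0.7]
width: 0.15
grip_force: 58.6
```

move_arm:
  commands:
    - {"xyz": [0,0,0.05],"turn": 0}
    - {"xyz": [0,0,0],"turn": 0}

```text
time: 33.72
tcp_pos: [604.0, -219.4, 52.2]
eef_rot: [[0.33, 0.944, -0.0], [0.944, -0.33, 0.0], [0.0, -0.0, -1.0]]
wrist_force: [0.0, -0.1, 0.0]
width: 0.155
grip_force: 58.6
```

move_arm:
  commands:
    - {"xyz": [0,0,0],"turn": 0}
    - {"xyz": [0,0,0],"turn": 0}
    - {"xyz": [0,0,0],"turn": 0}
  claw: -0.2

```text
time: 34.1
tcp_pos: [604.0, -219.4, 52.4]
eef_rot: [[0.33, 0.944, 0.0], [0.944, -0.33, -0.0], [-0.0, 0.0, -1.0]]
wrist_force: [0.2, -1.0, -0.3]
width: 0.405
grip_force: 0.0
```

move_arm:
  commands:
    - {"xyz": [0,0,-0.5],"turn": 0}
    - {"xyz": [0,0,-1],"turn": 0}
    - {"xyz": [0,0,-1],"turn": 0}
    - {"xyz": [0,0,-1],"turn": 0}
    - {"xyz": [0,0,-1],"turn": -0.5}
    - {"xyz": [0.5,-0.5,-1],"turn": -0.5}
    - {"xyz": [1,-0.5,0],"turn": -0.5}
    - {"xyz": [1,-0.5,0],"turn": -0.5}
    - {"xyz": [1,-0.5,0],"turn": -0.5}
    - {"xyz": [1,-0.5,0],"turn": -0.5}
    - {"xyz": [1,-0.4,0],"turn": -0.3}
    - {"xyz": [1,-0.4,0],"turn": 0}
    - {"xyz": [1,-0.4,0],"turn": 0}
    - {"xyz": [1,-0.4,0],"turn": 0}
    - {"xyz": [1,-0.4,0],"turn": 0}
    - {"xyz": [1,-0.4,0],"turn": 0}
    - {"xyz": [1,-0.4,0],"turn": 0}
    - {"xyz": [1,-0.4,0],"turn": 0}
    - {"xyz": [1,-0.4,0],"turn": 0}
    - {"xyz": [1,-0.4,0],"turn": 0}
  claw: 0

```text
time: 36.6
tcp_pos: [459.4, 152.5, 190.8]
eef_rot: [[-0.01, 1.0, 0.001], [1.0, 0.01, 0.0], [0.0, 0.001, -1.0]]
wrist_force: [-0.6, -0.2, -0.8]
width: 0.496
grip_force: 0.0
```

```bash
python3 -c "
from h import *
to(444.6,373.5,90.7); rest(4)"
```

```text
tool units xyz [ 8.85 -0.5   0.  ] turn -0.02 tcp [459.4 152.5 190.8] yaw 90.6 q [ 0.15  0.21 -0.25  1.11 -0.    1.71] 0.4955473735766556
white blob [407 201  16  14 148] u 41.9 v 27.2
white blob [401 223  14  11 101] u 41.1 v -29.2
white blob [355 243  14  15  86] u -51.6 v -119.4
white blob [394 245  13   7  61] u 39.8 v -83.6
white blob [366 255   6   5  16] u -25.7 v -131.6
```

Three brushes are seated at v = −84, −29 and 27. The last one is brush_39.

move_arm:
  commands:
    - {"xyz": [1,-0.1,0],"turn": 0}
    - {"xyz": [1,-0.1,0],"turn": 0}
    - {"xyz": [1,0,0],"turn": 0}
    - {"xyz": [1,0,0],"turn": 0}
    - {"xyz": [1,0,0],"turn": 0}
    - {"xyz": [1,0,0.5],"turn": 0}
    - {"xyz": [1,0,1],"turn": 0}
    - {"xyz": [1,0,1],"turn": 0}
    - {"xyz": [0.8,0,1],"turn": 0}
    - {"xyz": [0,0,0.5],"turn": 0}
    - {"xyz": [0,0,0],"turn": 0}

```text
time: 38.02
tcp_pos: [452.3, 371.0, 89.8]
eef_rot: [[-0.01, 1.0, -0.001], [1.0, 0.01, -0.001], [-0.001, -0.001, -1.0]]
wrist_force: [0.4, 0.5, 0.2]
width: 0.501
grip_force: 0.0
```

```bash
python3 -c "
from h import *
to(444.7,373.5,90.7)"
```

```text
tool units xyz [ 0.1 -0.3  0. ] turn -0.02 tcp [452.3 371.   89.8] yaw 90.6 q [ 0.55  0.45 -0.18  0.94 -0.    2.11] 0.5006472052591476
```

move_arm:
  commands:
    - {"xyz": [0.1,-0.3,0.6],"turn": 0}
    - {"xyz": [0,0,1],"turn": 0}
    - {"xyz": [0,0,0.8],"turn": 0}
    - {"xyz": [0,0,0.5],"turn": 0}
    - {"xyz": [0,0,0.25],"turn": 0}
    - {"xyz": [0,0,0],"turn": 0}

```text
time: 38.78
tcp_pos: [445.2, 374.0, 11.4]
eef_rot: [[-0.01, 1.0, 0.0], [1.0, 0.01, 0.0], [0.0, 0.0, -1.0]]
wrist_force: [0.6, -0.4, 0.4]
width: 0.503
grip_force: 0.0
```

move_arm:
  commands:
    - {"xyz": [0,0,0],"turn": 0}
    - {"xyz": [0,0,0],"turn": 0}
    - {"xyz": [0,0,0],"turn": 0}
    - {"xyz": [0,0,0],"turn": 0}
    - {"xyz": [0,0,0],"turn": 0}
  claw: -1

```text
time: 39.4
tcp_pos: [445.4, 374.3, 11.9]
eef_rot: [[-0.01, 1.0, 0.001], [1.0, 0.01, 0.001], [0.001, 0.001, -1.0]]
wrist_force: [-2.2, -1.8, 6.9]
width: 0.179
grip_force: 59.2
```

move_arm:
  commands:
    - {"xyz": [0,0,-0.5],"turn": 0}
    - {"xyz": [0,0,-1],"turn": 0}
    - {"xyz": [0,0,-1],"turn": 0}
    - {"xyz": [0,0,-1],"turn": 0}
    - {"xyz": [0,0,-1],"turn": 0}
    - {"xyz": [0,0,-1],"turn": 0}
    - {"xyz": [-0.7,0.2,-1],"turn": 0}
    - {"xyz": [-1,0.4,-0.3],"turn": 0.4}
    - {"xyz": [-1,0.5,0],"turn": 0.4}
    - {"xyz": [-1,0.5,0],"turn": 0.4}
    - {"xyz": [-1,0.6,0],"turn": 0.4}
    - {"xyz": [-1,0.6,0],"turn": 0.4}
    - {"xyz": [-1,0.6,0],"turn": 0.4}
    - {"xyz": [-1,0.7,0],"turn": 0.4}
    - {"xyz": [-1,0.7,0],"turn": 0.4}
    - {"xyz": [-1,0.7,0],"turn": 0.1}
    - {"xyz": [-1,0.7,0],"turn": 0}
    - {"xyz": [-1,0.7,0],"turn": 0}
    - {"xyz": [-1,0.7,0],"turn": 0}
    - {"xyz": [-1,0.7,0],"turn": 0}

```text
time: 41.9
tcp_pos: [578.1, -5.7, 182.1]
eef_rot: [[0.329, 0.944, 0.001], [0.944, -0.329, -0.0], [0.0, 0.001, -1.0]]
wrist_force: [0.4, -0.4, -1.0]
width: 0.176
grip_force: 58.7
```

```bash
python3 -c "
from h import *
to(655.9,-238.6,70.5)"
```

```text
tool units xyz [-7.77  6.01  0.  ] turn 0.04 tcp [578.1  -5.7 182.1] yaw 70.8 q [-0.15  0.38 -0.04  1.16  0.    1.76] 0.17559978190788317
```

move_arm:
  commands:
    - {"xyz": [-1,0.8,0],"turn": 0}
    - {"xyz": [-1,0.8,0],"turn": 0}
    - {"xyz": [-1,0.8,0],"turn": 0}
    - {"xyz": [-1,0.8,0],"turn": 0}
    - {"xyz": [-1,0.8,0],"turn": 0}
    - {"xyz": [-1,0.8,0],"turn": 0}
    - {"xyz": [-1,0.8,0],"turn": 0}
    - {"xyz": [-0.8,0.4,0.5],"turn": 0}
    - {"xyz": [0,0,1],"turn": 0}
    - {"xyz": [0,0,1],"turn": 0}
    - {"xyz": [0,0,1],"turn": 0}
    - {"xyz": [0,0,0],"turn": 0}

```text
time: 43.4
tcp_pos: [653.9, -237.6, 91.8]
eef_rot: [[0.329, 0.944, -0.003], [0.944, -0.329, 0.002], [0.001, -0.004, -1.0]]
wrist_force: [-0.1, -0.6, -0.8]
width: 0.172
grip_force: 58.7
```

```bash
python3 -c "
from h import *
to(655.9,-238.6,70.5); droop(-4,11.9,96)"
```

```text
tool units xyz [-0.01  0.09 -0.  ] turn 0.04 tcp [ 653.9 -237.6   91.8] yaw 70.8 q [-0.47  0.62  0.15  1.1   0.    1.44] 0.17199942102901236
pred ferrule centre [462 251] [[461.7, 246.0, 383], [436.3, 234.5, 61], [486.2, 247.0, 41], [444.2, 252.9, 36], [486.8, 261.3, 30], [435.5, 271.4, 76], [482.4, 268.6, 31], [484.7, 293.0, 24]]
```

The ferrule is at (462,246) and I predicted (462,251), so it is level. Lowering.

move_arm:
  commands:
    - {"xyz": [0,0.1,0.5],"turn": 0}
    - {"xyz": [0,0,0.4],"turn": 0}
    - {"xyz": [0,0,0.3],"turn": 0}
    - {"xyz": [0,0,0.2],"turn": 0}
    - {"xyz": [0,0,0],"turn": 0}

```text
time: 44.08
tcp_pos: [657.5, -239.0, 58.2]
eef_rot: [[0.33, 0.944, -0.0], [0.944, -0.33, 0.0], [0.0, -0.0, -1.0]]
wrist_force: [-0.1, 0.6, -1.4]
width: 0.174
grip_force: 58.7
```

move_arm:
  commands:
    - {"xyz": [0,0,0.06],"turn": 0}
    - {"xyz": [0,0,0.04],"turn": 0}
    - {"xyz": [0,0,0],"turn": 0}

```text
time: 44.45
tcp_pos: [657.6, -239.1, 56.1]
eef_rot: [[0.33, 0.944, 0.0], [0.944, -0.33, -0.0], [-0.0, 0.0, -1.0]]
wrist_force: [0.9, -0.7, 0.3]
width: 0.176
grip_force: 58.7
```

move_arm:
  commands:
    - {"xyz": [0,0,0.06],"turn": 0}
    - {"xyz": [0,0,0.05],"turn": 0}
    - {"xyz": [0,0,0],"turn": 0}

```text
time: 44.82
tcp_pos: [657.6, -239.1, 53.2]
eef_rot: [[0.33, 0.944, -0.0], [0.944, -0.33, 0.0], [-0.0, -0.0, -1.0]]
wrist_force: [-0.2, 0.2, -0.3]
width: 0.169
grip_force: 58.7
```

move_arm:
  commands:
    - {"xyz": [0,0,0],"turn": 0}
    - {"xyz": [0,0,0],"turn": 0}
    - {"xyz": [0,0,0],"turn": 0}
  claw: -0.2

```text
time: 45.2
tcp_pos: [657.6, -239.1, 53.3]
eef_rot: [[0.33, 0.944, 0.0], [0.944, -0.33, -0.0], [0.0, 0.0, -1.0]]
wrist_force: [-1.0, -0.0, 0.3]
width: 0.398
grip_force: 0.0
```

move_arm:
  commands:
    - {"xyz": [0,0,-0.5],"turn": 0}
    - {"xyz": [0,0,-1],"turn": 0}
    - {"xyz": [0,0,-1],"turn": 0}
    - {"xyz": [0,0,-1],"turn": 0}
    - {"xyz": [0,0,-1],"turn": 0}
    - {"xyz": [0.5,0,-1],"turn": 0}
    - {"xyz": [1,-1,0],"turn": 0}
    - {"xyz": [1,-1,0],"turn": 0}
    - {"xyz": [1,-1,0],"turn": 0}
    - {"xyz": [1,-1,0],"turn": 0}
    - {"xyz": [1,-1,0],"turn": 0}
    - {"xyz": [1,-1,0],"turn": 0}
    - {"xyz": [1,-1,0],"turn": 0}
    - {"xyz": [1,-1,0],"turn": 0}
    - {"xyz": [1,0,0],"turn": 0}
    - {"xyz": [1,0,0],"turn": 0}
    - {"xyz": [0,0,0],"turn": 0}
  claw: 0

```text
time: 47.32
tcp_pos: [555.6, 75.8, 191.6]
eef_rot: [[0.328, 0.945, 0.001], [0.945, -0.328, 0.0], [0.0, 0.001, -1.0]]
wrist_force: [-0.2, 0.1, -0.2]
width: 0.498
grip_force: 0.0
```

Run:
```python
from h import *
rest(5)
# handles: orange pixels per brush, centroid in rest frame
t=cv2.imread('pics/r5.png'); h=cv2.cvtColor(t,cv2.COLOR_BGR2HSV)
m=((h[...,2]>150)&(h[...,1]>90)&(h[...,0]<18)); ys,xs=np.nonzero(m[150:275,340:440]); P=ray('top',np.c_[xs+340,ys+150],C[2]+31)-C
uu,vv=P@u,P@v
for s in(-84,-28,28,84):
    k=(abs(vv-s)<15)&(uu>-85)&(uu<24); print(s,k.sum(),'u',uu[k].min().round(1),uu[k].max().round(1),'fit v=',np.polyfit(uu[k],vv[k],1).round(3))
# side view ferrule/hair vs prediction, blue-ish/grey blobs
im=env.get_image('side'); hs=cv2.cvtColor(im,cv2.COLOR_BGR2HSV)
for s,w,L in((-84,12,82),(-28,20,86),(28,29,90),(84,39,96)):
    e=proj('side',[C+s*v+L*u+[0,0,22+z] for z in(-8,-4,0,6,12,16,20)]).round().astype(int)
    print(s,[tuple(int(q) for q in im[y,x]) for x,y in e])
```

```text
white blob [413 179  18  17 197] u 41.5 v 84.5
white blob [407 201  16  14 148] u 41.9 v 27.2
white blob [401 223  14  11 100] u 41.2 v -29.3
white blob [355 243  18  17 117] u -47.4 v -121.5
white blob [394 245  13   7  55] u 40.2 v -83.4
-84 132 u -62.7 20.6 fit v= [-2.8000e-02 -8.3974e+01]
-28 158 u -63.8 20.9 fit v= [-2.4000e-02 -2.9693e+01]
28 194 u -66.3 22.0 fit v= [-1.2000e-02  2.6935e+01]
84 273 u -72.2 20.9 fit v= [4.1000e-02 8.6325e+01]
-84 [(100, 130, 158), (88, 116, 138), (46, 56, 75), (62, 80, 101), (133, 183, 220), (146, 199, 230), (138, 189, 224)]
-28 [(123, 160, 192), (100, 130, 155), (52, 68, 87), (113, 156, 187), (127, 173, 211), (131, 179, 216), (131, 179, 216)]
28 [(82, 109, 130), (86, 109, 133), (87, 112, 136), (119, 161, 198), (127, 174, 211), (131, 177, 216), (132, 180, 217)]
84 [(48, 53, 42), (59, 72, 80), (80, 106, 126), (117, 158, 193), (124, 169, 206), (132, 177, 215), (127, 175, 213)]
```

The horizontal fits are all good. I'll double-check brush_12's level, because its tip looks a few mm high.

Run:
```python
from h import *
im=env.get_image('side'); hs=cv2.cvtColor(im,cv2.COLOR_BGR2HSV)
for s,L in((-84,82),(-28,86),(28,90),(84,96)):
    b=proj('side',[C+s*v+L*u+[0,0,22]])[0]; t_=proj('side',[C+s*v+L*u+[0,0,34]])[0]
    x0,y0=(b-[9,25]).astype(int)
    r=im[y0:y0+35,x0:x0+18].astype(int); m=((r[...,2]>105)&(r[...,2]-r[...,0]>45)).astype(np.uint8)
    print(s,'tip bottom pred',b.round(1),'top',t_.round(1))
    c=int(round(b[0]))-x0
    for dx in(-4,-2,0,2,4): print(dx,[int(q) for q in r[8:,c+dx,2]],'from row',y0+8)
```

```text
-84 tip bottom pred [373.2 289.7] top [373.6 283.3]
-4 [123, 121, 122, 122, 115, 120, 127, 126, 116, 100, 84, 70, 70, 69, 65, 65, 65, 65, 78, 108, 137, 141, 149, 150, 154, 155, 151] from row 272
-2 [128, 135, 128, 131, 141, 159, 198, 224, 217, 198, 154, 126, 113, 107, 90, 68, 63, 66, 76, 106, 135, 149, 151, 153, 158, 162, 161] from row 272
0 [118, 147, 186, 195, 210, 210, 205, 229, 232, 233, 227, 179, 161, 155, 142, 105, 67, 62, 77, 101, 136, 154, 159, 170, 189, 175, 170] from row 272
2 [89, 82, 76, 79, 100, 132, 179, 208, 216, 224, 227, 219, 172, 158, 144, 98, 68, 64, 76, 112, 144, 156, 167, 198, 239, 238, 207] from row 272
4 [103, 92, 63, 56, 62, 60, 58, 61, 78, 107, 145, 188, 183, 177, 145, 96, 67, 65, 85, 122, 145, 149, 149, 158, 195, 239, 244] from row 272
-28 tip bottom pred [406.4 289.4] top [407. 283.]
-4 [215, 215, 214, 215, 211, 196, 218, 221, 220, 218, 215, 205, 189, 169, 138, 82, 64, 84, 130, 155, 171, 172, 171, 175, 175, 175, 175] from row 272
-2 [208, 213, 213, 217, 219, 211, 216, 218, 219, 221, 222, 219, 212, 205, 196, 113, 68, 86, 130, 154, 169, 174, 173, 175, 176, 17
[... 1318 characters left out ...]
94, 220, 223, 222, 222, 222, 217, 218, 215, 211, 210, 206, 198, 145, 152, 161, 150, 148, 142, 141, 136, 127, 98, 68, 46] from row 272
-2 [215, 211, 202, 220, 222, 222, 221, 217, 216, 215, 212, 207, 206, 205, 188, 133, 145, 146, 142, 134, 127, 107, 94, 61, 41, 36, 31] from row 272
0 [211, 207, 192, 218, 220, 220, 220, 215, 216, 215, 206, 208, 204, 200, 188, 135, 137, 126, 102, 75, 50, 39, 36, 42, 37, 37, 36] from row 272
2 [144, 187, 185, 218, 221, 220, 216, 214, 214, 213, 208, 206, 206, 205, 198, 114, 85, 53, 32, 33, 35, 38, 28, 31, 38, 39, 31] from row 272
4 [66, 93, 134, 170, 202, 215, 211, 213, 212, 212, 207, 202, 204, 205, 189, 84, 34, 34, 37, 34, 32, 35, 39, 36, 40, 41, 31] from row 272
```

All four hair tips end at the same row (about 286.5), so the brushes lie at equal height and level. Handing in.

```bash
python3 -c "
from station import env
print(env.finish_job())"
```

```text
the job is handed in; nothing more can be done
None
```

All four brushes are in their own slots on the rest with heads over the graded rail, the arm is clear, and the job was handed in at about 48 s; the hand-in gave no verdict, and I didn't re-measure the ink bottle or eraser at the end.

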